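# Hang the connecting rod on the parts tree

## Robot

A 6-joint arm with a two-finger parallel gripper is mounted at the origin on the work surface. World frame = base frame: x ahead of the robot, y to its left, z up, the work surface at z = 0. Lengths are in mm, angles in rad, forces in N, time in s.
With the tool pointing down it reaches from about 300 to 850 mm from the base axis. Payload 5.4 kg.
Tool frame: the origin (TCP) lies midway between the tips of the shut fingers; the grasp point (between the pads) lies 19 mm behind it (arm.grasp_offset is the distance from the TCP to the grasp point, in mm); z points along the fingers, y is the line along which they close (so a half turn about z gives the same grasp; the last joint's range is limited). The gripper opens to 85 mm and grips with 20 to 120 N. Pads are 22 mm wide; open, the fingers measure 114 mm over their backs; the gripper's body (76 mm by 85 mm) begins 54 mm behind the grasp point. The pads swing forward as they close: fully open they stand 13 mm farther back than shut.
Start: joints at [-1.519, 0.158, 1.597, -0, 1.386, -0.21], TCP at [148.798, -555.397, 231.299] pointing down, gripper open.
Joint ranges: [-2.91, 2.91], [-0.94, 2.29], [0.18, 2.7], [-1.29, 4.43], [0.17, 2.64], [-3, 3]. Speed limits (rad/s): [2.57, 2.57, 3.14, 3.14, 3.14, 3.14].

## Interface

Orientations are given as a rotation vector (axis times angle).
In Python, from plant import arm, imaging gives the robot as it stands.
- The arm moves only by the tool move_arm, never from a script. Its argument "moves" is a list of rows, each an object of numbers: "tx", "ty", "tz": the shift along the tool's x, y, z in m; "twist": the turn about the tool's z in rad; "hand": the finger opening in m, from 0 to 0.0854. In form: [{"tx": .., "ty": .., "tz": .., "twist": .., "hand": ..}, ...]. A call has 1 to 12 rows; each row shifts and turns the commanded pose from where the row before left it, along the tool's axes as they then stand; what a row does not reach is not made up. A row lasts 1/8 s, in which the tool goes at most 62.5 mm and 10.7 degrees, less where a joint would pass 70% of its speed; a pose out of reach is approached as far as the arm can. A call is refused whole if a number of a shift passes 0.0625 or a number of a turn 0.188, either way. A call with a gripper value outside its range is refused whole. The fingers move at their own pace and stop on an object; the grip force is fixed at half the most. Time passes only in rows, so rows that do not move let the fingers close. It gives the time, the measured TCP pose, the force, the opening and the grip force at its end, in the units of the state.
- arm.sense(): the state, without advancing time (a new reading comes with each control period).
- imaging.grab_frame(name): name is "scene" or "top" or "wrist"; returns the picture (384x512x3 uint8, red, green, blue); there is no depth.
- imaging.calibration(name): a dict with "mtx" (3x3 intrinsics, pixels), "D" ([k1, k2, p1, p2, k3] as OpenCV has them; the pictures are not rectified), "rvec" (rotation vector, rad) and "tvec" (3), from world to camera coordinates, as OpenCV has them; the wrist camera has in their place "tool_from_camera" (4x4, takes a point from camera to tool coordinates, whose origin is the TCP and whose axes are the flange's). Camera axes: x right, y down, z forward; pixel columns grow to the right and rows downward; lengths in mm; the calibration is good to about 2 mm. A picture is of the moment at which its call begins: read the wrist's pose just before it. calibration takes no time and is no camera call.
- arm.job_done(): hands the job in; it is judged then, once.
The state is a dict: "clock": time; "joint_pos": joint angles; "joint_velocities": joint speeds; "effort": joint torques, N m; "tcp_pos": TCP position; "orientation": TCP orientation; "contact_force": force on the tool from outside, world axes, zero at the start; "moment": the same for the moment, N m; "width": finger opening in mm; "grasp_force": force on a finger pad.
Only numpy, scipy, OpenCV 4.12 (cv2) and the standard library are available. Lean on these libraries where they do the work, as an engineer would, in place of code of your own. Each camera call takes 0.05 s, during which the arm holds its last target. There are 200 camera calls.

## Task

Gently turn the parts tree until its one empty branch points out over the tongue of its foot, then take the connecting rod standing in the wooden block and thread its small top eye onto that branch, slide it fully home against the collar, ease its weight down onto the branch and let go. The height of the empty branch has not been measured, so find it by a light touch or by eye, and never push hard on the tree or knock the rod against it. Leave everything else on the bench where it stands.

Things in the scene. Friction and masses are not known exactly. Their poses are not given: they have to be found in the camera images.
- tree_base: fixed round steel foot of the parts tree (150 mm across, 16 to 30 mm high). Origin: centre of its underside, on the tree's upright axis. A flat tongue (22 mm wide, 12 mm high) sticks out along its own -x to 130 mm from the axis: the front. On it turns a post 16 mm thick, 240 mm high, with four level branches 90 degrees apart; three carry a rod that can swing (branch 210 mm up, rod's foot 71 mm up)
- tree (a joint): turning angle of the tree about its upright axis, rad, counter-clockwise from above positive, range -3 to 3. At 0 the empty branch points along the tongue (the foot's -x); at +1.57 along the foot's -y. It starts between 0.7 and 1.7. Stiff: pushing a branch 95 mm from the axis takes 3 to 4 N; it stays where it is left
- hub (a point): point on the axis, 210 mm up, turning with the tree; its -x is the empty branch's direction. Each branch: bar 10 mm in diameter, collar 26 mm across with its outer face 55 mm from the axis, end ball 16 mm across centred 115 mm out. The empty one is clamped (holds over 25 N) with its centre line anywhere from 190 to 230 mm above the table, unmeasured; it springs 1 mm per 5 N pressed down at 90 mm
- rod: loose steel connecting rod (0.26 to 0.48 kg, 149 mm high) standing in the block's slot, big end down. Origin: centre of its flat foot; z up to the small eye; x along both bores; y across its width. Big end 52 mm across, 22 mm thick, centred 28 mm up; shank 18 by 9 mm. The slot holds it loosely up to 50 mm above the table; it lifts straight out
- eye (a point): centre of the rod's small eye, 133 mm above its foot: ring 32 mm outside diameter, bore 22 mm, 20 mm long along the rod's x. Pinch it from above across its width (rod's y), the bore stays clear. On the tree at home: 65 mm from the axis
- block: fixed wooden block 80 x 190 x 50 mm with the rod's slot (42 mm deep, centred at its own y = -50 mm) and two valve holes (at y = +30 and +72 mm). Origin: centre of its underside
- valve_a: loose engine valve standing head up in the block, 32 mm head at 109 mm above the table; leave alone. Origin: stem's end
- valve_b: second such valve; leave alone
- piston: loose aluminium piston, 68 mm across, 50 mm high; leave alone. Origin: centre of its underside
- wrench: loose wrench lying flat; leave alone
- screwdriver: loose screwdriver lying flat; leave alone
- oil_can: loose can, 66 mm across, 170 mm high; leave alone. Origin: centre of its underside
- jar: loose glass jar, 70 mm across, 80 mm high; leave alone. Origin: centre of its underside
- bearing: loose bearing ring, 60 mm across, 16 mm high; leave alone. Origin: centre of its underside
Things that resemble listed ones, but are neither listed nor needed, are in the scene too. What is shaped like the rod but yellow is not meant.

How it is judged:
By the outcome, as a careful person would: the job done as asked, in the order asked, and still so for the second after the job is handed in, with the robot touching nothing.
It also fails if it takes over 72 s, if anything falls off the work surface, if the arm or the gripper's body presses on something with over 40 N, if the wrist force passes 120 N, or if a joint passes its speed limit or range.

## Working session

There is one attempt and no reset: what is moved stays moved. The work goes in short steps, Python scripts to look and compute and a tool call to move; the robot and the scene stay as the last step left them, time stands still between calls to the robot, and variables do not carry over. Pictures are saved under pics/ and viewed, at most 10 in all, crops included, and the job is handed in when it is done.

Besides the shell and the picture viewer there is one more tool, called after "Call:" by a JSON object that holds its "method" and its "body", one argument or row to a line. move_arm: Moves the arm, as the interface text tells. Its arguments: {"type":"object","properties":{"moves":{"type":"array","items":{"type":"object","properties":{"tx":{"type":"number"},"ty":{"type":"number"},"tz":{"type":"number"},"twist":{"type":"number"},"hand":{"type":"number"}}}}},"required":["moves"]}

```bash
mkdir -p pics; ls; cat > h.py <<'E'
import numpy as np, cv2
from scipy.spatial.transform import Rotation as R
from plant import arm, imaging
def cam(name, s=None):
    c=imaging.calibration(name)
    K=np.array(c["mtx"],float);D=np.array(c["D"],float)
    if "rvec" in c:
        Rm=R.from_rotvec(np.ravel(c["rvec"])).as_matrix();t=np.ravel(c["tvec"])
    else:
        s=s or arm.sense()
        T=np.array(c["tool_from_camera"]);W=np.eye(4)
        W[:3,:3]=R.from_rotvec(s["orientation"]).as_matrix();W[:3,3]=s["tcp_pos"]
        M=np.linalg.inv(W@T);Rm=M[:3,:3];t=M[:3,3]
    return K,D,Rm,t
def ray(c,uv):
    K,D,Rm,t=c
    p=cv2.undistortPoints(np.array([[uv]],float),K,D)[0,0]
    d=Rm.T@np.array([p[0],p[1],1]);return -Rm.T@t,d/np.linalg.norm(d)
def onz(c,uv,z):
    o,d=ray(c,uv);return o+d*(z-o[2])/d[2]
def tri(c1,u1,c2,u2):
    o1,d1=ray(c1,u1);o2,d2=ray(c2,u2)
    A=np.stack([d1,-d2],1);x=np.linalg.lstsq(A,o2-o1,rcond=None)[0]
    a=o1+d1*x[0];b=o2+d2*x[1];return (a+b)/2,np.linalg.norm(a-b)
def proj(c,P):
    K,D,Rm,t=c
    return cv2.projectPoints(np.array(P,float).reshape(-1,1,3),cv2.Rodrigues(Rm)[0],t,K,D)[0][:,0]
E
python3 - <<'E'
from h import *
for n in("scene","top"):
    im=imaging.grab_frame(n);cv2.imwrite(f"pics/{n}0.png",cv2.resize(im[:,:,::-1],(800,600),interpolation=cv2.INTER_CUBIC));cv2.imwrite(f"{n}_raw.png",im[:,:,::-1])
    c=cam(n);print(n,(-c[2].T@c[3]).round(),c[2].round(2).tolist(),c[0].round().tolist())
print(imaging.calibration("wrist")["tool_from_camera"]); print(arm.sense())
E
```

```text
pics
scene [1112.  438. 1220.] [[-0.63, 0.78, -0.0], [0.64, 0.52, -0.56], [-0.43, -0.35, -0.83]] [[491.0, 0.0, 257.0], [0.0, 491.0, 190.0], [0.0, 0.0, 1.0]]
top [ 415.  -48. 1306.] [[0.02, -1.0, -0.02], [-0.99, -0.02, -0.13], [0.13, 0.02, -0.99]] [[349.0, 0.0, 257.0], [0.0, 349.0, 192.0], [0.0, 0.0, 1.0]]
[[ 7.58271394e-05 -9.59646288e-01 -2.81209880e-01  7.24951114e+01]
 [ 9.99999688e-01 -1.48322347e-04  7.75805265e-04  7.85785588e-01]
 [-7.86208352e-04 -2.81209851e-01  9.59645977e-01 -1.43254381e+02]
 [ 0.00000000e+00  0.00000000e+00  0.00000000e+00  1.00000000e+00]]
{'clock': 0.1, 'joint_pos': array([-1.51910663e+00,  1.58980980e-01,  1.59810621e+00, -3.09431931e-05,
        1.38621058e+00, -2.10111368e-01]), 'joint_velocities': array([-2.45672898e-04,  8.12802197e-05, -5.29369273e-04, -1.90941690e-03,
        7.63074973e-04, -1.37342300e-03]), 'effort': array([-7.45381612e-05, -3.96992004e+01, -3.32338679e+01, -1.78239261e-04,
        4.23325881e-03, -8.66872568e-06]), 'tcp_pos': array([ 148.75720514, -554.86076782,  230.41824508]), 'orientation': array([-3.11302677e+00, -4.09849430e-01, -1.64224116e-04]), 'contact_force': array([ 0.54782409, -0.48965892,  0.30211658]), 'moment': array([-0.02759831, -0.02876751,  0.01172559]), 'grasp_force': 0.0, 'width': 84.94513141531844}
```

View pics/scene0.png

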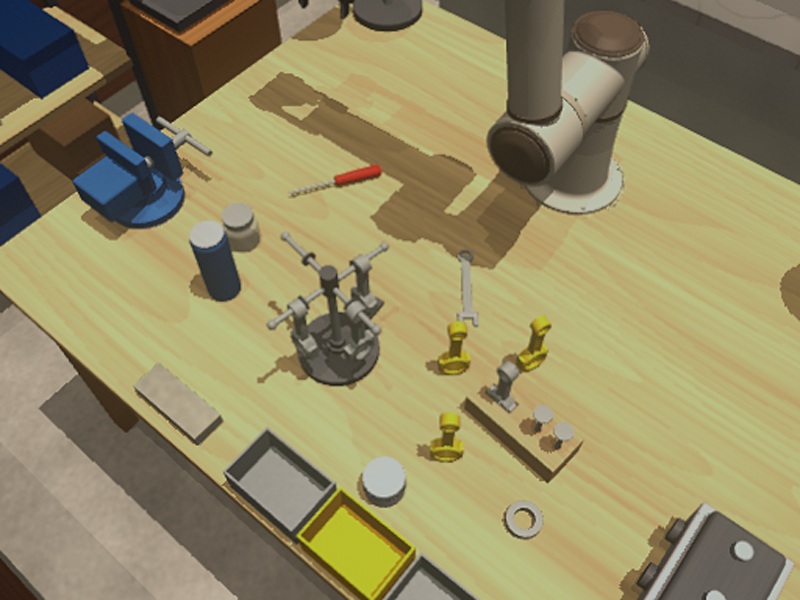

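View pics/top0.png

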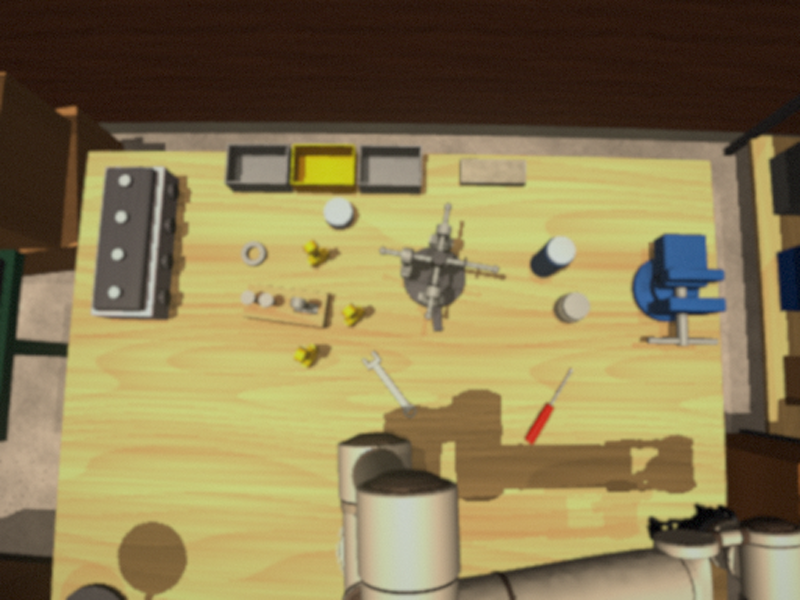

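Scene view: the steel rod stands in the block at (505,385). The look-alikes are three yellow rods at (455,345), (535,340) and (447,435), plus three steel rods hanging on the tree at (365,275), (300,315) and (355,320). I choose (505,385): it is steel and stands in the block's slot. The empty branch seems to run to (285,238), which is world -y. The tongue is at (437,325) in the top view. I'll measure next.

```bash
python3 - <<'E'
from h import *
k=.64
s=cam("scene");t=cam("top")
f=lambda a:np.array(a)*k
for n,a,b in [("posttop",(330,272),(443,232)),("emptyball",(285,238),(497,268)),("ball+x?",(272,325),(447,207)),("ball+y",(378,330),(384,251)),("ball-x",(385,247),(433,325)),("rodtop",(508,370),(297,302)),("can",(207,235),(560,247))]:
    print(n,*[np.round(x,1) for x in tri(s,f(a),t,f(b))])
print("foot",onz(t,f((434,277)),16),onz(s,f((338,352)),16))
print("tongue t",onz(t,f((437,328)),12))
S=cv2.imread("scene_raw.png")[130:300,140:390]
T=cv2.imread("top_raw.png")[120:240,140:390]
S=cv2.resize(S,(0,0),fx=3.2,fy=3.2,interpolation=cv2.INTER_CUBIC);cv2.imwrite("pics/s_crop.png",S);print(S.shape)
T=cv2.resize(T,(0,0),fx=3.2,fy=3.2,interpolation=cv2.INTER_CUBIC);cv2.imwrite("pics/t_crop.png",T)
E
```

```text
posttop [665.5 -89.2 289.6] 38.0
emptyball [ 620.3 -216.4  221.5] 5.5
ball+x? [ 750.4 -117.1  210. ] 0.2
ball+y [653.8  13.2 207.5] 5.6
ball-x [507.  -92.6 183.5] 0.9
rodtop [552.9 198.4 148.6] 1.1
can [ 677.8 -358.   174. ] 4.6
foot [ 636.14403818 -100.36377478   16.        ] [646.69642056 -90.38302554  16.        ]
tongue t [ 514.40519652 -109.54234776   12.        ]
(544, 800, 3)
```

View pics/s_crop.png

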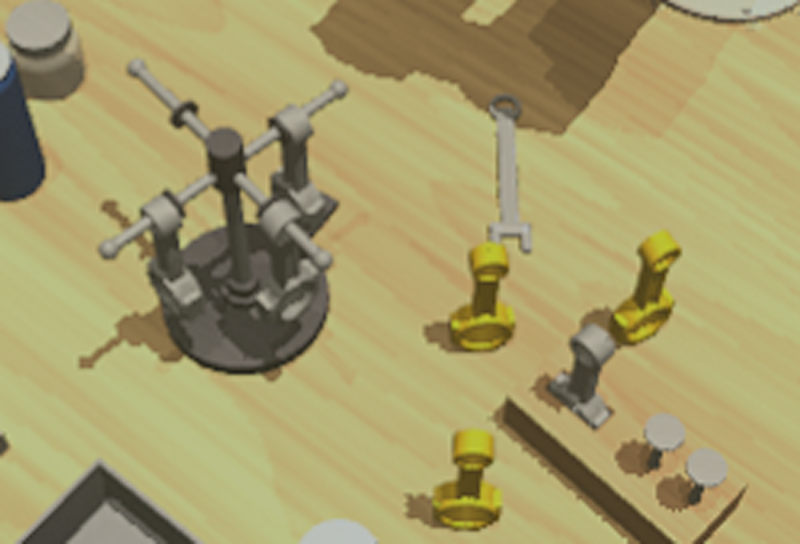

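The crop confirms this. The block rod is steel, with its eye at (590,345). The branch with only a collar at (183,113), ball at (137,68), is the empty one. I'll look from above with the wrist camera.

Call:
{"method": "move_arm", "body": {
  "moves": [
    {"tx": 0.03,"ty": -0.01,"tz": -0.05},
    {"tx": 0.04,"ty": -0.02,"tz": -0.05},
    {"tx": 0.05,"ty": -0.025,"tz": -0.04},
    {"tx": 0.055,"ty": -0.027,"tz": -0.03},
    {"tx": 0.055,"ty": -0.027},
    {"tx": 0.055,"ty": -0.027},
    {"tx": 0.055,"ty": -0.027},
    {"tx": 0.055,"ty": -0.027},
    {"tx": 0.055,"ty": -0.027},
    {"tx": 0.055,"ty": -0.027,"hand": 0.0},
    {"tx": 0.049,"ty": -0.024,"hand": 0.0},
    {"tx": 0.03,"ty": -0.015,"hand": 0.0}
  ]
}}

```text
validation failed for argument at $.mo...
```

```bash
python3 - <<'E'
from h import *
s=arm.sense();im=imaging.grab_frame("wrist");cv2.imwrite("w1.png",im[:,:,::-1]);np.save("w1.npy",[s["tcp_pos"],s["orientation"]])
cv2.imwrite("pics/w1.png",cv2.resize(im[:,:,::-1],(800,600),interpolation=cv2.INTER_CUBIC))
print(s["clock"],s["tcp_pos"],s["orientation"],s["joint_pos"],s["contact_force"],s["width"],imaging.calibration("wrist")["mtx"])
im=imaging.grab_frame("top");cv2.imwrite("top1.png",im[:,:,::-1])
E
```

```text
0.1 [ 148.75720514 -554.86076782  230.41824508] [-3.11302677e+00 -4.09849430e-01 -1.64224116e-04] [-1.51910663e+00  1.58980980e-01  1.59810621e+00 -3.09431931e-05
  1.38621058e+00 -2.10111368e-01] [ 0.54782409 -0.48965892  0.30211658] 84.94513141531844 [[275.46201971   0.         259.59036666]
 [  0.         275.46201971 190.32552406]
 [  0.           0.           1.        ]]
```

View pics/w1.png

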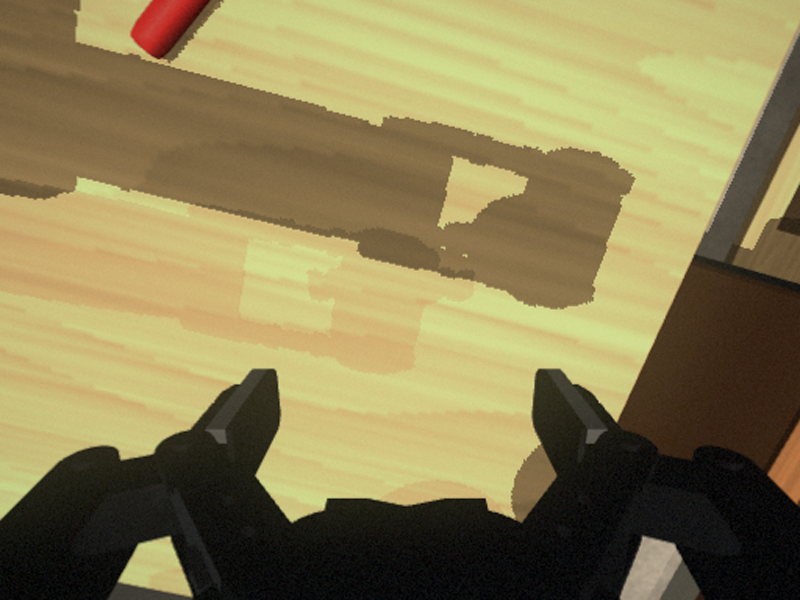

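The move was refused, so this picture shows only the start pose: open fingers and the shadowed bench. I'll retry with every field given.

Call:
{"method": "move_arm", "body": {
  "moves": [
    {"tx": 0.03,"ty": -0.01,"tz": -0.05,"twist": 0,"hand": 0.08},
    {"tx": 0.04,"ty": -0.02,"tz": -0.05,"twist": 0,"hand": 0.08},
    {"tx": 0.05,"ty": -0.025,"tz": -0.04,"twist": 0,"hand": 0.05},
    {"tx": 0.055,"ty": -0.027,"tz": -0.03,"twist": 0,"hand": 0},
    {"tx": 0.055,"ty": -0.027,"tz": 0,"twist": 0,"hand": 0},
    {"tx": 0.055,"ty": -0.027,"tz": 0,"twist": 0,"hand": 0},
    {"tx": 0.055,"ty": -0.027,"tz": 0,"twist": 0,"hand": 0},
    {"tx": 0.055,"ty": -0.027,"tz": 0,"twist": 0,"hand": 0},
    {"tx": 0.055,"ty": -0.027,"tz": 0,"twist": 0,"hand": 0},
    {"tx": 0.055,"ty": -0.027,"tz": 0,"twist": 0,"hand": 0},
    {"tx": 0.049,"ty": -0.024,"tz": 0,"twist": 0,"hand": 0},
    {"tx": 0.03,"ty": -0.015,"tz": 0,"twist": 0,"hand": 0}
  ]
}}

```text
clock: 1.7
tcp_pos: [631.1, -137.4, 391.0]
orientation: [-3.114, -0.413, 0.001]
contact_force: [0.2, -0.5, 0.5]
width: -0.0
grasp_force: 0.0
```

```bash
python3 - <<'E'
from h import *
s=arm.sense();im=imaging.grab_frame("wrist");cv2.imwrite("w1.png",im[:,:,::-1]);np.save("w1.npy",[s["tcp_pos"],s["orientation"]])
cv2.imwrite("pics/w1b.png",cv2.resize(im[:,:,::-1],(800,600),interpolation=cv2.INTER_CUBIC))
print(s["clock"],s["tcp_pos"],s["joint_pos"],s["contact_force"])
E
```

```text
1.7 [ 631.10344159 -137.41726655  390.97299692] [-4.01244310e-01  3.01446082e-01  1.12001376e+00  2.76080576e-04
  1.72111614e+00  9.05688603e-01] [ 0.21027685 -0.51011786  0.49165101]
```

View pics/w1b.png

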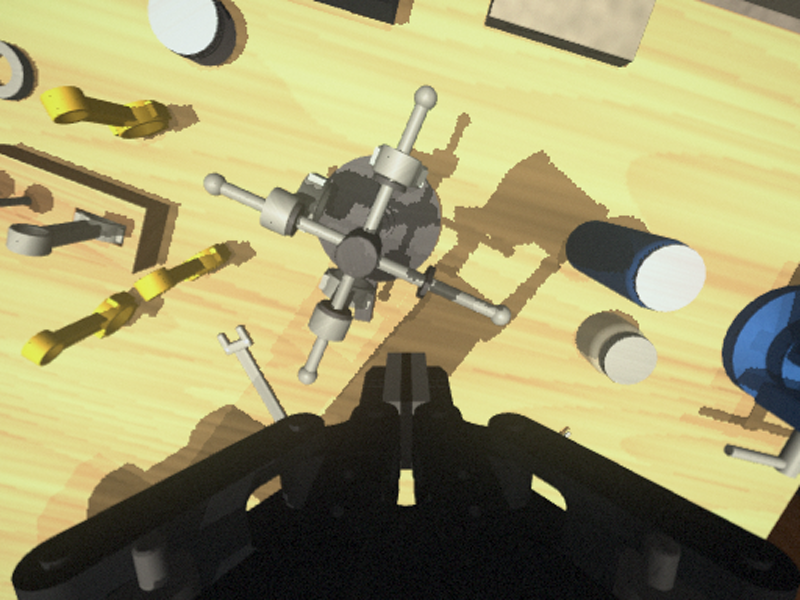

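The wrist view shows the tree. The ball ends are: empty (501,314), loaded (425,97), (213,184) and (307,376). The cap is at (360,253), and the rod's eye is at about (28,240).

```bash
cat >> h.py <<'E'
def saved(f):
    p,o=np.load(f);return cam("wrist",{"tcp_pos":p,"orientation":o})
E
python3 - <<'E'
from h import *
k=.64
w=saved("w1.npy");s=cam("scene");t=cam("top")
f=lambda a:np.array(a)*k
B=[onz(w,f(a),210) for a in((425,97),(213,184),(307,376))]
print(np.round(B,1))
print("axis from +-x",(B[0]+B[2])/2, np.linalg.norm(B[0]-B[2]))
sc=lambda x,y:(140+x/3.2,130+y/3.2)
for n,a,b in [("empty",(137,68),(501,314)),("px",(107,248),(425,97)),("py",(320,261),(213,184)),("mx",(340,90),(307,376))]:
    print(n,*[np.round(x,1) for x in tri(s,sc(*a),w,f(b))])
for z in(205,215,225):print("empty at",z,onz(w,f((501,314)),z))
print("cap",onz(w,f((360,253)),240))
# tongue: dark mask in top image
im=cv2.imread("top_raw.png");c=im[150:215,235:305]
g=cv2.cvtColor(c,cv2.COLOR_BGR2HSV);m=((g[:,:,1]<60)&(g[:,:,2]<110)).astype(np.uint8)*255
for r in range(20,65): print(150+r,''.join('#' if x else '.' for x in m[r]))
E
```

```text
[[ 752.3 -119.5  210. ]
 [ 656.    13.8  210. ]
 [ 522.5  -83.   210. ]]
axis from +-x [ 637.39251122 -101.21462083  210.        ] 232.63801840269264
empty [ 617.6 -216.2  221.9] 3.7
px [ 751.4 -118.9  211.6] 1.6
py [656.5  13.7 209.8] 1.1
mx [518.9 -82.2 203.5] 0.1
empty at 205 [ 614.66178963 -222.47103331  205.        ]
empty at 215 [ 617.29693282 -219.33876804  215.        ]
empty at 225 [ 619.93207601 -216.20650277  225.        ]
cap [ 640.64404116 -103.10453243  240.        ]
170 .........................#..###.###.....#.#####.##.#.#########........
171 ............................##...#..##.####...#.#.#.#..##..##.........
172 ............................###.#.#.#######...###.##..###.###.........
173 ............................##...#########....##.##.#########.........
174 ............................##...#########....####.###..#####.........
175 ...........................####.##########....###.############........
176 ...........................##...####.#####....################........
177 .........................###.#############....#######.########........
178 ..........
[... 2060 characters left out ...]
.........................
206 ......................................................................
207 ......................................................................
208 ......................................................................
209 ......................................................................
210 ..............................................#.......................
211 ......................................................................
212 ......................................................................
213 ......................................................................
214 ......................................................................
```

Call:
{"method": "move_arm", "body": {
  "moves": [
    {"tx": -0.04,"ty": -0.008,"tz": 0,"twist": 0,"hand": 0},
    {"tx": -0.05,"ty": -0.01,"tz": 0,"twist": 0,"hand": 0},
    {"tx": -0.05,"ty": -0.01,"tz": 0,"twist": 0,"hand": 0},
    {"tx": -0.045,"ty": -0.009,"tz": 0,"twist": 0,"hand": 0},
    {"tx": 0,"ty": 0,"tz": 0,"twist": 0,"hand": 0}
  ]
}}

```text
clock: 2.38
tcp_pos: [439.4, -151.8, 392.0]
orientation: [3.114, 0.407, 0.001]
contact_force: [0.3, 0.1, 0.2]
width: -0.2
grasp_force: 0.0
```

```bash
python3 - <<'E'
from h import *
s=arm.sense();im=imaging.grab_frame("wrist");np.save("w2.npy",[s["tcp_pos"],s["orientation"]])
cv2.imwrite("w2.png",im[:,:,::-1])
c=saved("w2.npy")
p=proj(c,[[508,-105,12],[638,-100,210],[553,200,141]]);print(s["tcp_pos"],p)
cv2.imwrite("pics/w2.png",cv2.resize(im[:,:,::-1],(800,600),interpolation=cv2.INTER_CUBIC))
E
```

```text
[ 439.44091048 -151.84949391  391.97126207] [[243.55149109 106.3733463 ]
 [259.3081156  -28.64921624]
 [  8.86440334   3.05670705]]
```

View pics/w2.png

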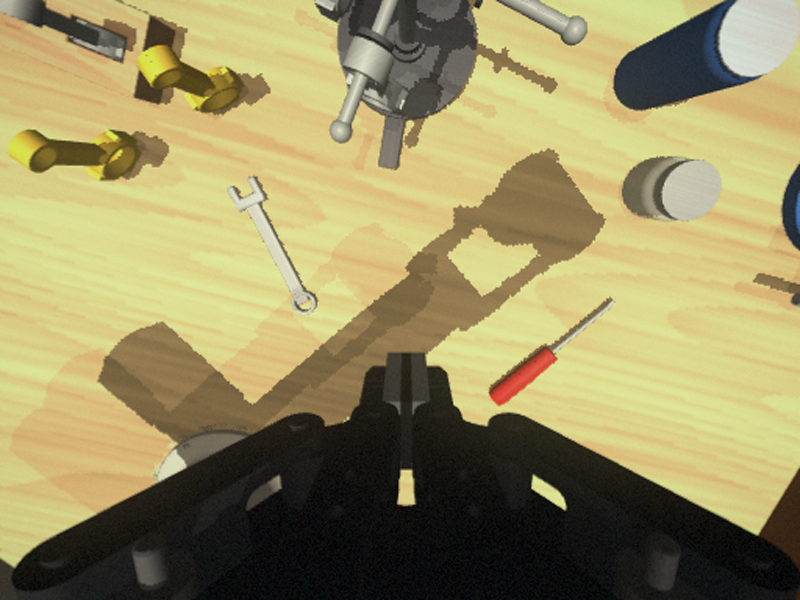

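The tongue is clear: tip corners (378,165) and (397,168), with edges running up to (386,118) and (405,118). The empty ball is at (574,30).

```bash
python3 - <<'E'
from h import *
k=.64;f=lambda a:np.array(a)*k
a=saved("w1.npy");b=saved("w2.npy")
print("empty",*tri(a,f((501,314)),b,f((574,30))))
print("-x ball",*tri(a,f((307,376)),b,f((341,131))))
tip=onz(b,f((387.5,166.5)),12);up=onz(b,f((395.5,118)),12)
print(tip,up,np.degrees(np.arctan2(*(tip-up)[1::-1])),np.degrees(np.arctan2(*(tip-[638,-100.5,0])[1::-1])),np.linalg.norm((tip-[638,-100.5,12])))
# edge lines via sub-pixel: left/right edge per row
im=cv2.imread("w2.png");g=cv2.cvtColor(im,cv2.COLOR_BGR2GRAY).astype(float)
for r in range(76,110,3): print(r,im[r,234:266].sum(1).tolist())
E
```

```text
empty [ 620.33857337 -215.51918333  226.52102071] 0.3923990422882568
-x ball [524.40395817 -83.4987805  213.35894088] 0.3474713104090984
[ 509.76161091 -112.89236491   12.        ] [ 562.90816236 -108.75059514   12.        ] -175.54388276820436 -174.48033983429653 128.8357681082299
76 [537, 534, 533, 531, 539, 540, 536, 536, 541, 540, 541, 542, 366, 316, 317, 315, 309, 308, 319, 315, 320, 298, 303, 290, 275, 197, 195, 243, 257, 269, 217, 216]
79 [548, 546, 549, 547, 544, 545, 546, 542, 540, 537, 539, 538, 312, 315, 329, 316, 302, 319, 322, 317, 313, 300, 335, 345, 243, 335, 557, 573, 578, 571, 582, 366]
82 [557, 545, 542, 538, 537, 532, 539, 540, 542, 536, 541, 433, 318, 315, 319, 317, 311, 321, 328, 319, 316, 346, 340, 299, 282, 539, 567, 566, 567, 360, 336, 337]
85 [547, 530, 528, 529, 536, 546, 552, 547, 545, 553, 547, 346, 330, 366, 361, 348, 352, 362, 371, 352, 349, 339, 345, 232, 378, 558, 570, 371, 333, 337, 332, 335]
88 [512, 501, 501, 502, 503, 510, 536, 539, 542, 540, 439, 348, 362, 360, 362, 350, 365, 364, 367, 352, 355, 352, 297, 284, 555, 376, 332, 338, 334, 339, 332, 34
[... 454 characters left out ...]
 540, 547, 543, 549, 550, 559, 565, 561]
100 [536, 558, 558, 555, 561, 567, 562, 561, 455, 346, 368, 375, 367, 360, 375, 373, 378, 368, 352, 357, 303, 278, 545, 552, 552, 551, 547, 551, 548, 546, 545, 538]
103 [561, 558, 562, 561, 553, 561, 559, 561, 321, 365, 383, 376, 365, 368, 374, 381, 372, 368, 365, 359, 235, 335, 547, 557, 563, 558, 559, 560, 557, 562, 557, 553]
106 [553, 561, 557, 555, 562, 557, 562, 565, 420, 378, 355, 349, 353, 351, 373, 378, 374, 368, 355, 307, 277, 370, 543, 555, 552, 551, 557, 549, 557, 552, 545, 555]
109 [545, 545, 548, 548, 555, 552, 551, 554, 549, 549, 557, 556, 560, 555, 558, 556, 560, 552, 554, 560, 566, 559, 558, 554, 559, 558, 556, 560, 558, 561, 561, 552]
```

Tree axis is about (638,-100.5). The empty branch points at -99° and the tongue at about -175°, so I need to turn it about 76° clockwise. First I'll place the shut fingers on the counter-clockwise side of the branch.

Call:
{"method": "move_arm", "body": {
  "moves": [
    {"tx": 0.049,"ty": 0.024,"tz": 0,"twist": 0,"hand": 0},
    {"tx": 0.049,"ty": 0.024,"tz": 0,"twist": 0,"hand": 0},
    {"tx": 0.049,"ty": 0.024,"tz": 0,"twist": 0,"hand": 0},
    {"tx": 0.049,"ty": 0.024,"tz": 0,"twist": 0,"hand": 0},
    {"tx": 0,"ty": 0,"tz": 0,"twist": -0.165,"hand": 0},
    {"tx": 0,"ty": 0,"tz": 0.02,"twist": -0.165,"hand": 0},
    {"tx": 0,"ty": 0,"tz": 0.02,"twist": -0.165,"hand": 0},
    {"tx": 0,"ty": 0,"tz": 0.02,"twist": -0.165,"hand": 0},
    {"tx": 0,"ty": 0,"tz": 0.02,"twist": -0.165,"hand": 0},
    {"tx": 0,"ty": 0,"tz": 0.02,"twist": -0.165,"hand": 0},
    {"tx": 0,"ty": 0,"tz": 0.01,"twist": -0.165,"hand": 0},
    {"tx": 0,"ty": 0,"tz": 0,"twist": 0,"hand": 0}
  ]
}}

```text
clock: 3.92
tcp_pos: [655.9, -193.2, 279.5]
orientation: [-2.385, -2.041, 0.002]
contact_force: [-0.3, -0.5, -0.5]
width: 0.4
grasp_force: 0.0
```

```bash
cat >> h.py <<'E'
def yaw(s): 
    x=R.from_rotvec(s["orientation"]).as_matrix()[:,0];return np.arctan2(x[1],x[0])
def to(P,y=None):
    s=arm.sense();M=R.from_rotvec(s["orientation"]).as_matrix();d=M.T@(np.array(P)-s["tcp_pos"])
    print("t",s["clock"],"tcp",s["tcp_pos"].round(1),"yaw",np.degrees(yaw(s)).round(2),"F",s["contact_force"].round(1),"tool d",d.round(1),"twist",None if y is None else round(yaw(s)-np.radians(y),3))
E
python3 - <<'E'
from h import *
to([653.6,-194.1,208],81)
E
```

```text
t 3.925 tcp [ 655.9 -193.2  279.5] yaw 81.11 F [-0.3 -0.5 -0.5] tool d [-1.3 -1.9 71.5] twist 0.002
```

Call:
{"method": "move_arm", "body": {
  "moves": [
    {"tx": 0,"ty": 0,"tz": 0.022,"twist": 0,"hand": 0},
    {"tx": 0,"ty": 0,"tz": 0.022,"twist": 0,"hand": 0},
    {"tx": 0,"ty": 0,"tz": 0.018,"twist": 0,"hand": 0},
    {"tx": 0,"ty": 0,"tz": 0.01,"twist": 0,"hand": 0},
    {"tx": 0,"ty": -0.003,"tz": 0,"twist": 0,"hand": 0},
    {"tx": 0,"ty": -0.003,"tz": 0,"twist": 0,"hand": 0},
    {"tx": 0,"ty": -0.003,"tz": 0,"twist": 0,"hand": 0},
    {"tx": 0,"ty": -0.003,"tz": 0,"twist": 0,"hand": 0}
  ]
}}

```text
clock: 4.92
tcp_pos: [643.7, -192.1, 210.4]
orientation: [2.385, 2.043, 0.001]
contact_force: [0.1, -0.2, 0.4]
width: -0.2
grasp_force: 0.0
```

Call:
{"method": "move_arm", "body": {
  "moves": [
    {"tx": 0,"ty": -0.002,"tz": 0,"twist": 0,"hand": 0},
    {"tx": 0,"ty": -0.002,"tz": 0,"twist": 0,"hand": 0}
  ]
}}

```text
clock: 5.18
tcp_pos: [640.2, -191.5, 210.1]
orientation: [2.385, 2.043, 0.001]
contact_force: [3.0, -1.4, 0.1]
width: 0.1
grasp_force: 1.6
```

Call:
{"method": "move_arm", "body": {
  "moves": [
    {"tx": -0.0004,"ty": -0.0018,"tz": 0,"twist": 0.02,"hand": 0},
    {"tx": -0.0005,"ty": -0.0027,"tz": 0,"twist": 0.03,"hand": 0},
    {"tx": -0.0006,"ty": -0.0036,"tz": 0,"twist": 0.04,"hand": 0},
    {"tx": -0.0006,"ty": -0.0036,"tz": 0,"twist": 0.04,"hand": 0},
    {"tx": -0.0006,"ty": -0.0036,"tz": 0,"twist": 0.04,"hand": 0},
    {"tx": -0.0006,"ty": -0.0036,"tz": 0,"twist": 0.04,"hand": 0},
    {"tx": -0.0006,"ty": -0.0036,"tz": 0,"twist": 0.04,"hand": 0},
    {"tx": -0.0006,"ty": -0.0036,"tz": 0,"twist": 0.04,"hand": 0},
    {"tx": -0.0006,"ty": -0.0036,"tz": 0,"twist": 0.04,"hand": 0},
    {"tx": -0.0006,"ty": -0.0036,"tz": 0,"twist": 0.04,"hand": 0}
  ]
}}

```text
clock: 6.42
tcp_pos: [606.8, -186.4, 210.0]
orientation: [2.722, 1.566, 0.001]
contact_force: [4.3, -1.0, -0.5]
width: -0.1
grasp_force: 1.8
```

```bash
cat >> h.py <<'E'
def pol(s,A=(638,-100.5)):
    d=s["tcp_pos"][:2]-np.array(A);y=yaw(s);x=np.array([np.cos(y),np.sin(y)]);t=np.array([np.sin(y),-np.cos(y)])
    print("yaw",np.degrees(y).round(2),"radial",(-d@x).round(1),"off",(d@t).round(1),"z",s["tcp_pos"][2].round(1),"F",s["contact_force"].round(1),s["clock"])
E
python3 -c "
from h import *
pol(arm.sense())"
```

```text
yaw 59.83 radial 89.9 off 16.2 z 210.0 F [ 4.3 -1.  -0.5] 6.425
```

Call:
{"method": "move_arm", "body": {
  "moves": [
    {"tx": -0.0006,"ty": -0.0036,"tz": 0,"twist": 0.04,"hand": 0},
    {"tx": -0.0006,"ty": -0.0036,"tz": 0,"twist": 0.04,"hand": 0},
    {"tx": -0.0006,"ty": -0.0036,"tz": 0,"twist": 0.04,"hand": 0},
    {"tx": -0.0006,"ty": -0.0036,"tz": 0,"twist": 0.04,"hand": 0},
    {"tx": -0.0006,"ty": -0.0036,"tz": 0,"twist": 0.04,"hand": 0},
    {"tx": -0.0006,"ty": -0.0036,"tz": 0,"twist": 0.04,"hand": 0},
    {"tx": -0.0006,"ty": -0.0036,"tz": 0,"twist": 0.04,"hand": 0},
    {"tx": -0.0006,"ty": -0.0036,"tz": 0,"twist": 0.04,"hand": 0},
    {"tx": -0.0006,"ty": -0.0036,"tz": 0,"twist": 0.04,"hand": 0},
    {"tx": -0.0006,"ty": -0.0036,"tz": 0,"twist": 0.04,"hand": 0},
    {"tx": -0.0006,"ty": -0.0036,"tz": 0,"twist": 0.04,"hand": 0},
    {"tx": -0.0006,"ty": -0.0036,"tz": 0,"twist": 0.04,"hand": 0}
  ]
}}

```text
clock: 7.92
tcp_pos: [570.7, -163.0, 210.2]
orientation: [3.016, 0.874, 0.002]
contact_force: [3.7, -1.8, -0.6]
width: 0.1
grasp_force: 1.8
```

Call:
{"method": "move_arm", "body": {
  "moves": [
    {"tx": -0.0006,"ty": -0.0036,"tz": 0,"twist": 0.04,"hand": 0},
    {"tx": -0.0006,"ty": -0.0036,"tz": 0,"twist": 0.04,"hand": 0},
    {"tx": -0.0006,"ty": -0.0036,"tz": 0,"twist": 0.04,"hand": 0},
    {"tx": -0.0006,"ty": -0.0036,"tz": 0,"twist": 0.04,"hand": 0},
    {"tx": -0.0006,"ty": -0.0036,"tz": 0,"twist": 0.04,"hand": 0},
    {"tx": -0.0006,"ty": -0.0036,"tz": 0,"twist": 0.04,"hand": 0},
    {"tx": -0.0006,"ty": -0.0036,"tz": 0,"twist": 0.04,"hand": 0},
    {"tx": -0.0006,"ty": -0.0036,"tz": 0,"twist": 0.04,"hand": 0},
    {"tx": -0.0005,"ty": -0.0027,"tz": 0,"twist": 0.03,"hand": 0},
    {"tx": -0.0003,"ty": -0.0018,"tz": 0,"twist": 0.02,"hand": 0},
    {"tx": 0,"ty": 0,"tz": 0,"twist": 0,"hand": 0}
  ]
}}

```text
clock: 9.3
tcp_pos: [552.2, -134.3, 209.9]
orientation: [3.126, 0.308, 0.0]
contact_force: [2.4, -1.8, -0.7]
width: -0.5
grasp_force: 1.5
```

```bash
python3 -c "
from h import *
pol(arm.sense())"
```

```text
yaw 11.27 radial 90.7 off 16.4 z 209.9 F [ 2.4 -1.8 -0.7] 9.3
```

Call:
{"method": "move_arm", "body": {
  "moves": [
    {"tx": -0.0005,"ty": -0.0027,"tz": 0,"twist": 0.03,"hand": 0},
    {"tx": -0.0005,"ty": -0.0027,"tz": 0,"twist": 0.03,"hand": 0},
    {"tx": -0.0004,"ty": -0.0018,"tz": 0,"twist": 0.02,"hand": 0},
    {"tx": -0.0003,"ty": -0.0014,"tz": 0,"twist": 0.015,"hand": 0},
    {"tx": 0,"ty": 0,"tz": 0,"twist": 0,"hand": 0},
    {"tx": 0,"ty": 0.003,"tz": 0,"twist": 0,"hand": 0},
    {"tx": 0,"ty": 0.012,"tz": 0,"twist": 0,"hand": 0},
    {"tx": 0,"ty": 0.0,"tz": -0.04,"twist": 0,"hand": 0},
    {"tx": -0.03,"ty": 0.0,"tz": -0.05,"twist": 0,"hand": 0},
    {"tx": -0.05,"ty": 0.0,"tz": -0.05,"twist": 0,"hand": 0},
    {"tx": -0.04,"ty": 0.0,"tz": -0.04,"twist": 0,"hand": 0},
    {"tx": 0,"ty": 0,"tz": 0,"twist": 0,"hand": 0}
  ]
}}

```text
clock: 10.8
tcp_pos: [436.5, -153.8, 388.3]
orientation: [3.133, 0.157, 0.009]
contact_force: [1.1, -0.2, -0.8]
width: -0.1
grasp_force: 0.0
```

```bash
python3 - <<'E'
from h import *
s=arm.sense();pol(s);im=imaging.grab_frame("wrist");np.save("w3.npy",[s["tcp_pos"],s["orientation"]])
cv2.imwrite("w3.png",im[:,:,::-1]);print(s["tcp_pos"])
cv2.imwrite("pics/w3.png",cv2.resize(im[:,:,::-1],(800,600),interpolation=cv2.INTER_CUBIC))
E
```

```text
yaw 5.72 radial 205.8 off 33.0 z 388.3 F [ 1.1 -0.2 -0.8] 10.8
[ 436.50906345 -153.82252974  388.28346764]
```

View pics/w3.png

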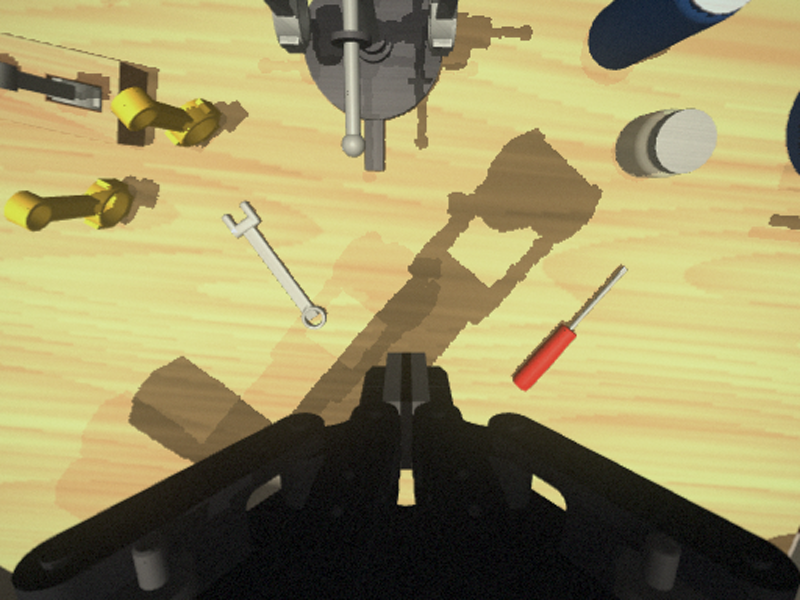

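The empty branch, ball at (352,145), now lies beside the tongue (tip centre (374,169)) because of parallax. I'll compare the two directions.

```bash
python3 - <<'E'
from h import *
c=saved("w3.npy");im=cv2.imread("w3.png").astype(int)
g=im.sum(2)
# yellow-ness: b small vs r => wood saturation
sat=im.max(2)-im.min(2)
def run(r,u0):
    u0=int(u0);lo=u0
    while sat[r,lo]<45: lo-=1
    hi=u0
    while sat[r,hi]<45: hi+=1
    return lo+.5,hi-.5
T=[];Bm=[]
for r in range(80,107,2):
    a,b=run(r,239);T.append(((a+b)/2,r));print(r,a,b,end=' ')
for r in range(77,85): print('\nbar',r,g[r,215:240].tolist())
L=lambda P,z:np.array([onz(c,p,z)[:2] for p in P])
X=L(T,12);d=np.polyfit(X[:,0],X[:,1],1);print("\ntongue deg",np.degrees(np.arctan(d[0])),X[[0,-1]], "y at axis",np.polyval(d,638))
ball=np.array((352,145))*.64
for z in(220,223,226):
    b=onz(c,ball,z);print(z,b,np.degrees(np.arctan2(-100.5-b[1],638-b[0])),np.hypot(*(b[:2]-[638,-100.5])))
# cv bar centre via brightness? use Hough-like manual
E
```

```text
80 232.5 245.5 82 232.5 245.5 84 232.5 245.5 86 232.5 245.5 88 219.5 245.5 90 218.5 245.5 92 218.5 245.5 94 218.5 245.5 96 219.5 245.5 98 233.5 245.5 100 232.5 245.5 102 232.5 245.5 104 232.5 245.5 106 233.5 245.5 
bar 77 [568, 566, 573, 577, 573, 572, 460, 499, 534, 577, 641, 585, 512, 458, 376, 315, 527, 548, 313, 313, 323, 308, 304, 311, 350]

bar 78 [563, 569, 569, 572, 566, 565, 445, 504, 531, 578, 648, 591, 513, 452, 376, 313, 529, 546, 359, 318, 317, 320, 300, 313, 361]

bar 79 [569, 563, 563, 571, 563, 563, 440, 499, 536, 581, 649, 588, 515, 468, 373, 322, 548, 569, 367, 316, 329, 318, 306, 304, 360]

bar 80 [574, 569, 563, 567, 564, 565, 442, 495, 538, 576, 649, 593, 517, 464, 375, 316, 542, 561, 351, 321, 311, 315, 308, 315, 363]

bar 81 [575, 578, 570, 575, 570, 576, 431, 494, 533, 580, 645, 595, 522, 456, 387, 328, 544, 564, 349, 329, 308, 316, 316, 346, 361]

bar 82 [581, 576, 577, 576, 575, 576, 460, 491, 532, 584, 651, 600, 518, 460, 380, 333, 544, 565, 351, 322, 311, 312, 310, 352, 364]

bar 83 [576, 576, 576, 577, 578, 568, 457, 492, 534, 583, 653, 600, 518, 467, 383, 318, 560, 566, 353, 320, 315, 313, 310, 348, 364]

bar 84 [572, 567, 570, 572, 577, 571, 449, 494, 534, 575, 642, 607, 517, 462, 387, 323, 555, 579, 348, 322, 314, 318, 316, 356, 363]

tongue deg 6.442979171769143 [[ 557.40008651 -108.14276789]
 [ 513.81010352 -112.51512385]] y at axis -94.09635414723391
220 [ 523.41205848 -109.93519767  220.        ] 4.707128955197953 114.97573351144125
223 [ 523.26338151 -110.28739267  223.        ] 4.875705958303729 115.15330945649536
226 [ 523.11470453 -110.63958768  226.        ] 5.043762392933173 115.33187917226599
```

```bash
python3 - <<'E'
from h import *
c=saved("w3.npy");im=cv2.imread("w3.png").astype(int);sat=im.max(2)-im.min(2);g=im.sum(2)
X=[]
for r in [80,82,84,98,100,102,104]:
    X.append(onz(c,(239,r),12)[:2])
d=np.polyfit(*np.array(X).T,1);print("tongue",np.degrees(np.arctan(d[0])),X[-1],np.polyval(d,638))
Y=[];
for r in list(range(38,86,6)):
    row=g[r,210:242];j=10+np.argmax(row[10:22] if 1 else 0);print(r,210+j,row[8:24].tolist())
E
```

```text
tongue 4.548486385106496 [ 517.15661453 -111.34425415] -101.73082548382615
38 224 [274, 286, 415, 489, 518, 555, 619, 586, 519, 470, 390, 272, 292, 300, 220, 131]
44 224 [334, 336, 360, 468, 520, 550, 618, 594, 527, 478, 408, 302, 267, 300, 305, 306]
50 224 [330, 343, 352, 464, 518, 544, 621, 601, 534, 481, 413, 318, 291, 338, 313, 294]
56 224 [341, 343, 322, 454, 522, 550, 608, 607, 544, 486, 417, 328, 259, 340, 318, 313]
62 225 [362, 358, 315, 443, 515, 543, 596, 618, 561, 491, 431, 336, 284, 346, 360, 326]
68 225 [358, 349, 315, 428, 504, 540, 589, 634, 567, 504, 446, 363, 273, 347, 321, 326]
74 225 [574, 576, 572, 447, 503, 538, 586, 649, 588, 515, 446, 370, 258, 309, 310, 315]
80 225 [567, 564, 565, 442, 495, 538, 576, 649, 593, 517, 464, 375, 316, 542, 561, 351]
```

Branch is at 4.9° and the tongue at about 4.5–5°, so they are aligned. Next I'll touch down lightly on the branch for its height.

```bash
python3 -c "
from h import *
to([548.3,-108.2,240],5)
c=saved('w3.npy');a=onz(c,(224.35,38),228);b=onz(c,(225.15,80),228);print(a,b,np.degrees(np.arctan2(a[1]-b[1],a[0]-b[0])))"
```

```text
t 10.85 tcp [ 436.9 -153.3  385.6] yaw 5.75 F [ 0.4  0.1 -1. ] tool d [115.  -34.  145.9] twist 0.013
[ 574.14312609 -106.58321218  228.        ] [ 535.43085113 -109.92286882  228.        ] 4.9306234297212965
```

Call:
{"method": "move_arm", "body": {
  "moves": [
    {"tx": 0.04,"ty": -0.012,"tz": 0,"twist": 0,"hand": 0},
    {"tx": 0.04,"ty": -0.012,"tz": 0.02,"twist": 0.007,"hand": 0},
    {"tx": 0.035,"ty": -0.01,"tz": 0.04,"twist": 0.006,"hand": 0},
    {"tx": 0,"ty": 0,"tz": 0.04,"twist": 0,"hand": 0},
    {"tx": 0,"ty": 0,"tz": 0.03,"twist": 0,"hand": 0},
    {"tx": 0,"ty": 0,"tz": 0.014,"twist": 0,"hand": 0},
    {"tx": 0,"ty": 0,"tz": 0,"twist": 0,"hand": 0}
  ]
}}

```text
clock: 11.72
tcp_pos: [547.5, -107.0, 238.3]
orientation: [-3.137, -0.139, 0.005]
contact_force: [-0.3, 0.2, -0.2]
width: -0.1
grasp_force: 0.0
```

Call:
{"method": "move_arm", "body": {
  "moves": [
    {"tx": 0,"ty": 0,"tz": 0.0015,"twist": 0,"hand": 0},
    {"tx": 0,"ty": 0,"tz": 0.0015,"twist": 0,"hand": 0},
    {"tx": 0,"ty": 0,"tz": 0.0015,"twist": 0,"hand": 0}
  ]
}}

```text
clock: 12.1
tcp_pos: [548.5, -107.5, 236.2]
orientation: [3.138, 0.139, 0.002]
contact_force: [0.4, -0.1, -0.3]
width: -0.1
grasp_force: 0.0
```

Call:
{"method": "move_arm", "body": {
  "moves": [
    {"tx": 0,"ty": 0,"tz": 0.0015,"twist": 0,"hand": 0},
    {"tx": 0,"ty": 0,"tz": 0.0015,"twist": 0,"hand": 0},
    {"tx": 0,"ty": 0,"tz": 0.001,"twist": 0,"hand": 0}
  ]
}}

```text
clock: 12.48
tcp_pos: [548.1, -107.3, 231.3]
orientation: [-3.138, -0.139, 0.0]
contact_force: [0.3, -0.2, -0.4]
width: -0.0
grasp_force: 0.0
```

Call:
{"method": "move_arm", "body": {
  "moves": [
    {"tx": 0,"ty": 0,"tz": 0.001,"twist": 0,"hand": 0},
    {"tx": 0,"ty": 0,"tz": 0.0005,"twist": 0,"hand": 0}
  ]
}}

```text
clock: 12.72
tcp_pos: [548.1, -107.4, 230.2]
orientation: [3.138, 0.139, 0.0]
contact_force: [-1.5, 0.6, 1.7]
width: 0.2
grasp_force: 1.0
```

Call:
{"method": "move_arm", "body": {
  "moves": [
    {"tx": 0,"ty": 0,"tz": 0.001,"twist": 0,"hand": 0},
    {"tx": 0,"ty": 0,"tz": 0.0005,"twist": 0,"hand": 0}
  ]
}}

```text
clock: 12.98
tcp_pos: [548.1, -107.5, 229.0]
orientation: [3.138, 0.139, 0.0]
contact_force: [-2.6, 0.4, 5.2]
width: -0.3
grasp_force: 2.6
```

Contact is at z≈230.3, so the branch centre is at about 225.2. Now on to the rod.

Call:
{"method": "move_arm", "body": {
  "moves": [
    {"tx": 0,"ty": 0,"tz": -0.03,"twist": 0,"hand": 0},
    {"tx": 0,"ty": 0,"tz": -0.045,"twist": 0,"hand": 0},
    {"tx": -0.005,"ty": -0.02,"tz": -0.03,"twist": 0,"hand": 0.06},
    {"tx": -0.005,"ty": -0.05,"tz": 0,"twist": 0,"hand": 0.06},
    {"tx": -0.005,"ty": -0.06,"tz": 0,"twist": 0,"hand": 0.06},
    {"tx": -0.005,"ty": -0.06,"tz": 0,"twist": 0,"hand": 0.06},
    {"tx": -0.005,"ty": -0.055,"tz": 0,"twist": 0,"hand": 0.06},
    {"tx": -0.005,"ty": -0.04,"tz": 0,"twist": 0,"hand": 0.06},
    {"tx": -0.002,"ty": -0.016,"tz": 0,"twist": 0,"hand": 0.06},
    {"tx": 0,"ty": 0,"tz": 0,"twist": 0,"hand": 0.06}
  ]
}}

```text
clock: 14.22
tcp_pos: [489.6, 189.9, 333.1]
orientation: [3.138, 0.141, -0.0]
contact_force: [0.2, 0.6, -0.1]
width: 59.9
grasp_force: 0.0
```

```bash
python3 - <<'E'
from h import *
s=arm.sense();im=imaging.grab_frame("wrist");np.save("w4.npy",[s["tcp_pos"],s["orientation"]])
cv2.imwrite("w4.png",im[:,:,::-1]);print(s["tcp_pos"],np.degrees(yaw(s)),s["contact_force"],s["width"])
cv2.imwrite("pics/w4.png",cv2.resize(im[:,:,::-1],(800,600),interpolation=cv2.INTER_CUBIC))
E
```

```text
[489.5521854  189.885104   333.10584392] 5.161320904719996 [ 0.15936254  0.56293599 -0.0790097 ] 59.87716370385218
```

View pics/w4.png

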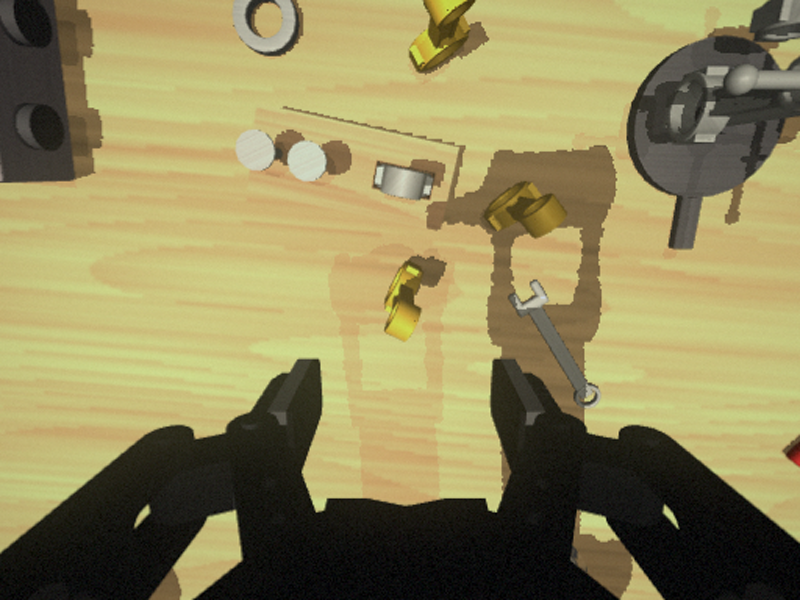

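The rod's eye from above is the grey rectangle at (404,181). The valves at (256,150) and (307,161) show the block's tilt of about -7° yaw.

```bash
python3 - <<'E'
from h import *
c=saved("w4.npy");im=cv2.imread("w4.png").astype(int);sat=im.max(2)-im.min(2)
# bright steel of eye
y0,x0=98,232
m=((sat<40)&(im.sum(2)>250)).astype(np.uint8)[y0:135,x0:290]
for r in m: print(''.join('#' if v else '.' for v in r))
for z in(157,): print([onz(c,(u*.64,v*.64),z).round(1).tolist() for u,v in((404,181),(380,163),(431,168))])
for n,u in(("va",(256,150)),("vb",(307,161))):print(n,onz(c,np.array(u)*.64,109))
E
```

```text
..........................................................
..........................................................
..........................................................
..........................................................
..........................................................
..........................................................
..........................................................
............###.#.........................................
.........#############....................................
.........##################...............................
.........######################...........................
.........###########################......................
.........#############################....................
........################################..................
........###################################...............
........################################.####.............
........######################################............
........#####################################.............
.......###############################
[... 540 characters left out ...]
...........
...........................#########......................
................................#####.....................
..........................................................
..........................................................
..........................................................
..........................................................
..........................................................
..........................................................
..........................................................
[[555.2, 196.1, 157.0], [565.9, 214.1, 157.0], [565.8, 177.7, 157.0]]
va [567.54698693 317.36553696 109.        ]
vb [562.74958212 276.08937191 109.        ]
```

Call:
{"method": "move_arm", "body": {
  "moves": [
    {"tx": 0.03,"ty": 0,"tz": 0.02,"twist": 0,"hand": 0.052},
    {"tx": 0.035,"ty": -0.001,"tz": 0.03,"twist": 0,"hand": 0.052},
    {"tx": 0,"ty": 0,"tz": 0.04,"twist": 0.1,"hand": 0.052},
    {"tx": 0,"ty": 0,"tz": 0.04,"twist": 0.109,"hand": 0.052},
    {"tx": 0,"ty": 0,"tz": 0.02,"twist": 0,"hand": 0.052},
    {"tx": 0,"ty": 0,"tz": 0,"twist": 0,"hand": 0.052}
  ]
}}

```text
clock: 15.02
tcp_pos: [553.4, 194.5, 181.2]
orientation: [3.134, -0.192, -0.007]
contact_force: [0.1, -0.6, 0.9]
width: 51.8
grasp_force: 0.0
```

```bash
python3 - <<'E'
from h import *
to([554.2,196.4,121],-6.8)
im=imaging.grab_frame("wrist");cv2.imwrite("pics/w5.png",im[:,:,::-1])
E
```

```text
t 15.025 tcp [553.4 194.5 181.2] yaw -7.01 F [ 0.1 -0.6  0.9] tool d [ 0.8 -2.  60.2] twist -0.004
```

View pics/w5.png

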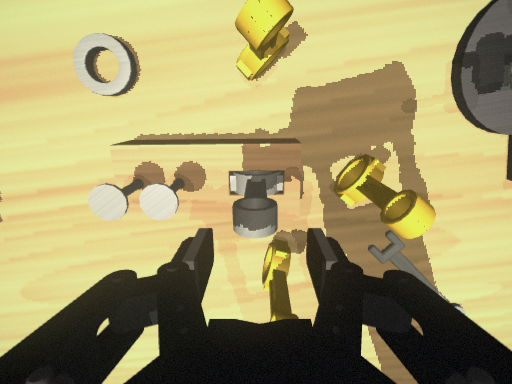

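The eye at (255,216) sits between the fingers (centre column about 260) and is square to them. I'll shift slightly left, descend and grip.

Call:
{"method": "move_arm", "body": {
  "moves": [
    {"tx": 0.001,"ty": -0.0024,"tz": 0.015,"twist": 0,"hand": 0.052},
    {"tx": 0,"ty": 0,"tz": 0.015,"twist": 0,"hand": 0.052},
    {"tx": 0,"ty": 0,"tz": 0.015,"twist": 0,"hand": 0.052},
    {"tx": 0,"ty": 0,"tz": 0.01,"twist": 0,"hand": 0.052},
    {"tx": 0,"ty": 0,"tz": 0.005,"twist": 0,"hand": 0.052},
    {"tx": 0,"ty": 0,"tz": 0,"twist": 0,"hand": 0.052}
  ]
}}

```text
clock: 15.82
tcp_pos: [555.4, 198.7, 123.2]
orientation: [3.136, -0.189, -0.001]
contact_force: [0.2, 0.5, -1.0]
width: 51.6
grasp_force: 0.0
```

Call:
{"method": "move_arm", "body": {
  "moves": [
    {"tx": 0,"ty": 0,"tz": 0,"twist": 0,"hand": 0.03},
    {"tx": 0,"ty": 0,"tz": 0,"twist": 0,"hand": 0.02},
    {"tx": 0,"ty": 0,"tz": 0,"twist": 0,"hand": 0.0},
    {"tx": 0,"ty": 0,"tz": 0,"twist": 0,"hand": 0.0},
    {"tx": 0,"ty": 0,"tz": 0,"twist": 0,"hand": 0.0}
  ]
}}

```text
clock: 16.45
tcp_pos: [556.2, 198.7, 124.3]
orientation: [-3.136, 0.189, -0.003]
contact_force: [0.4, -0.7, 5.5]
width: 29.6
grasp_force: 60.3
```

Call:
{"method": "move_arm", "body": {
  "moves": [
    {"tx": 0,"ty": 0,"tz": -0.003,"twist": 0,"hand": 0.0},
    {"tx": 0,"ty": 0,"tz": -0.008,"twist": 0,"hand": 0.0},
    {"tx": 0,"ty": 0,"tz": -0.012,"twist": 0,"hand": 0.0},
    {"tx": 0,"ty": 0,"tz": -0.015,"twist": 0,"hand": 0.0},
    {"tx": 0,"ty": 0,"tz": -0.015,"twist": 0,"hand": 0.0},
    {"tx": 0,"ty": 0,"tz": -0.025,"twist": 0,"hand": 0.0},
    {"tx": 0,"ty": 0,"tz": -0.03,"twist": 0,"hand": 0.0},
    {"tx": 0,"ty": 0,"tz": -0.03,"twist": 0,"hand": 0.0},
    {"tx": 0,"ty": 0,"tz": -0.025,"twist": 0,"hand": 0.0},
    {"tx": 0,"ty": 0,"tz": -0.008,"twist": 0,"hand": 0.0},
    {"tx": 0,"ty": 0,"tz": 0,"twist": 0,"hand": 0.0},
    {"tx": 0,"ty": 0,"tz": 0,"twist": 0,"hand": 0.0}
  ]
}}

```text
clock: 17.95
tcp_pos: [554.8, 198.6, 292.9]
orientation: [3.135, -0.189, -0.004]
contact_force: [-0.2, -0.2, -3.5]
width: 29.9
grasp_force: 59.6
```

```bash
python3 - <<'E'
from h import *
z=[]
for i in range(5):
    s=arm.sense();im=imaging.grab_frame("wrist");z.append(s["tcp_pos"])
print(np.round(z,1),s["width"],s["contact_force"],np.degrees(yaw(s)))
cv2.imwrite("w6.png",im[:,:,::-1]);np.save("w6.npy",[s["tcp_pos"],s["orientation"]])
top=imaging.grab_frame("top");sc=imaging.grab_frame("scene")
P=np.array(z).mean(0);c=saved("w6.npy");cs=cam("scene")
p=proj(cs,[P+[0,0,19]])[0].astype(int);print(p)
a=cv2.resize(im[120:300,170:350,::-1],(400,400),interpolation=cv2.INTER_CUBIC)
b=cv2.resize(sc[p[1]-50:p[1]+90,p[0]-70:p[0]+70,::-1],(400,400),interpolation=cv2.INTER_CUBIC)
cv2.imwrite("pics/w6.png",np.hstack([a,b]))
E
```

```text
[[554.8 198.6 292.9]
 [554.8 198.6 292.8]
 [554.9 198.6 293. ]
 [555.  198.6 293.2]
 [555.1 198.6 293.4]] 29.966926817136983 [ 1.14339322 -0.31537693 -2.91663406] -6.890868475156461
[332 201]
```

View pics/w6.png

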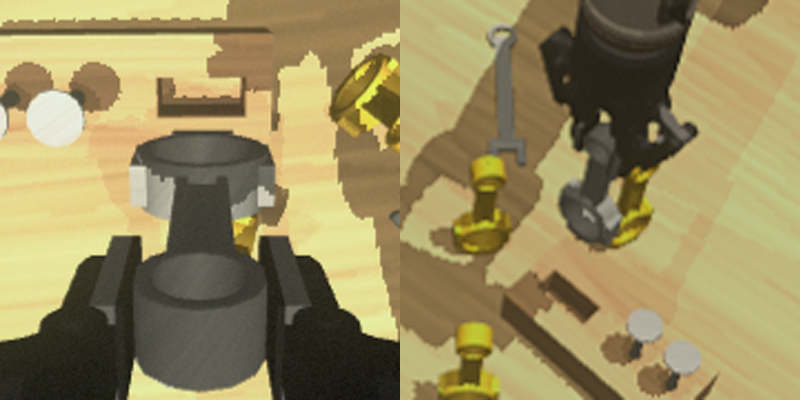

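The lifted rod is held cleanly: its bore shows at crop (200,278) and the big end at (203,160). The slot is empty. I'll check the eye's place in the tool.

```bash
python3 - <<'E'
from h import *
K,D,_,_=cam("top");c=imaging.calibration("wrist");K=np.array(c["mtx"]);D=np.array(c["D"]);T=np.array(c["tool_from_camera"]);M=np.linalg.inv(T)
def pj(P): return ((cv2.projectPoints(np.array(P,float),cv2.Rodrigues(M[:3,:3])[0],M[:3,3],K,D)[0][:,0]-[170,120])/.45).round(0).tolist()
# crop-pixel predictions vs. seen: front face centre, front-face top edge of bore, rear top edge, big end front centre, big-end front top
for ex,ez,th in((0,-19,0),(-2,-19,0),(2,-19,0),(0,-16,0),(0,-22,0),(0,-19,.05)):
    P=np.array([[10,0,0],[10,0,-11],[10,0,11],[-10,0,-16],[11,0,105],[11,0,105-26],[11,0,121]],float)
    Q=P.copy();Q[:,0]=P[:,0]*np.cos(th)+P[:,2]*np.sin(th);Q[:,2]=P[:,2]*np.cos(th)-P[:,0]*np.sin(th)
    print(ex,ez,th,pj(Q+[ex,0,ez]))
E
```

```text
0 -19 0 [[197.0, 269.0], [197.0, 294.0], [197.0, 248.0], [197.0, 392.0], [198.0, 143.0], [198.0, 162.0], [198.0, 133.0]]
-2 -19 0 [[197.0, 277.0], [197.0, 302.0], [197.0, 256.0], [197.0, 400.0], [198.0, 148.0], [198.0, 168.0], [198.0, 138.0]]
2 -19 0 [[197.0, 261.0], [197.0, 285.0], [197.0, 241.0], [197.0, 384.0], [198.0, 138.0], [198.0, 157.0], [198.0, 128.0]]
0 -16 0 [[197.0, 263.0], [197.0, 287.0], [197.0, 243.0], [197.0, 383.0], [198.0, 141.0], [198.0, 160.0], [198.0, 131.0]]
0 -22 0 [[197.0, 276.0], [197.0, 301.0], [197.0, 254.0], [197.0, 402.0], [198.0, 145.0], [198.0, 165.0], [198.0, 135.0]]
0 -19 0.05 [[197.0, 270.0], [197.0, 297.0], [197.0, 247.0], [197.0, 394.0], [198.0, 130.0], [198.0, 152.0], [198.0, 119.0]]
```

Call:
{"method": "move_arm", "body": {
  "moves": [
    {"tx": -0.002,"ty": 0.015,"tz": 0,"twist": 0,"hand": 0.0},
    {"tx": -0.003,"ty": 0.03,"tz": 0,"twist": 0,"hand": 0.0},
    {"tx": -0.004,"ty": 0.04,"tz": 0,"twist": 0,"hand": 0.0},
    {"tx": -0.005,"ty": 0.045,"tz": 0,"twist": 0,"hand": 0.0},
    {"tx": -0.005,"ty": 0.045,"tz": 0,"twist": 0,"hand": 0.0},
    {"tx": -0.005,"ty": 0.045,"tz": 0,"twist": 0,"hand": 0.0},
    {"tx": -0.004,"ty": 0.04,"tz": 0,"twist": 0,"hand": 0.0},
    {"tx": -0.004,"ty": 0.03,"tz": 0,"twist": 0,"hand": 0.0},
    {"tx": -0.002,"ty": 0.02,"tz": 0,"twist": 0,"hand": 0.0},
    {"tx": 0,"ty": 0.009,"tz": 0,"twist": -0.07,"hand": 0.0},
    {"tx": 0,"ty": 0,"tz": 0.01,"twist": -0.076,"hand": 0.0},
    {"tx": 0,"ty": 0,"tz": 0.02,"twist": -0.06,"hand": 0.0}
  ]
}}

```text
clock: 19.8
tcp_pos: [483.5, -115.1, 265.2]
orientation: [3.137, 0.136, 0.003]
contact_force: [0.7, -0.9, -3.2]
width: 29.5
grasp_force: 60.0
```

```bash
python3 -c "
from h import *
to([482.6,-113.9,206.3],4.9)"
```

```text
t 19.8 tcp [ 483.5 -115.1  265.2] yaw 4.98 F [ 0.7 -0.9 -3.2] tool d [-0.9 -1.4 58.9] twist 0.001
```

Call:
{"method": "move_arm", "body": {
  "moves": [
    {"tx": -0.001,"ty": -0.001,"tz": 0.015,"twist": 0,"hand": 0.0},
    {"tx": 0,"ty": 0,"tz": 0.015,"twist": 0,"hand": 0.0},
    {"tx": 0,"ty": 0,"tz": 0.015,"twist": 0,"hand": 0.0},
    {"tx": 0,"ty": 0,"tz": 0.01,"twist": 0,"hand": 0.0},
    {"tx": 0,"ty": 0,"tz": 0.004,"twist": 0,"hand": 0.0},
    {"tx": 0,"ty": 0,"tz": 0,"twist": 0,"hand": 0.0},
    {"tx": 0,"ty": 0,"tz": 0,"twist": 0,"hand": 0.0},
    {"tx": 0,"ty": 0,"tz": 0,"twist": 0,"hand": 0.0}
  ]
}}

```text
clock: 20.8
tcp_pos: [482.7, -113.2, 206.0]
orientation: [3.138, 0.135, 0.001]
contact_force: [-0.6, -0.3, -3.1]
width: 30.0
grasp_force: 59.9
```

```bash
python3 - <<'E'
from h import *
im=imaging.grab_frame("wrist");z=[]
for i in range(4):
    s=arm.sense();imaging.grab_frame("top");z.append(s["tcp_pos"])
print(np.mean(z,0).round(2));to([482.6,-113.9,206.3],4.9)
cv2.imwrite("w7.png",im[:,:,::-1]);g=im.astype(int).sum(2)
c=imaging.calibration("wrist");K=np.array(c["mtx"]);D=np.array(c["D"]);M=np.linalg.inv(np.array(c["tool_from_camera"]))
P=np.array([[x,0,-19] for x in(10,30,42,60,80,100)]+[[9,-16,-19],[9,16,-19],[50,-8,-19],[80,-5,-19],[80,5,-19]],float)
print(cv2.projectPoints(P,cv2.Rodrigues(M[:3,:3])[0],M[:3,3],K,D)[0][:,0].round(1).tolist())
for r in range(60,300,10): print(r,g[r,225:296:2].tolist())
E
```

```text
[ 482.57 -113.1   205.73]
t 21.05 tcp [ 482.4 -113.   205.5] yaw 4.92 F [ 0.6 -0.4 -3.5] tool d [ 0.1  0.9 -0.8] twist 0.0
[[258.2, 241.0], [258.2, 202.9], [258.1, 178.4], [258.1, 139.1], [258.0, 91.6], [257.9, 39.3], [226.1, 242.8], [290.4, 242.8], [240.6, 161.3], [246.3, 91.6], [269.8, 91.6]]
60 [377, 377, 375, 377, 376, 378, 384, 380, 375, 376, 334, 336, 299, 449, 513, 558, 591, 631, 666, 626, 573, 519, 470, 386, 260, 361, 358, 357, 358, 354, 347, 347, 351, 343, 340, 342]
70 [381, 381, 378, 379, 377, 374, 379, 383, 379, 377, 376, 375, 330, 451, 515, 554, 585, 643, 667, 630, 570, 515, 472, 387, 269, 364, 360, 354, 353, 359, 353, 356, 354, 346, 345, 357]
80 [395, 384, 395, 391, 387, 396, 382, 399, 394, 394, 390, 391, 321, 444, 515, 559, 583, 647, 675, 641, 582, 529, 472, 384, 271, 368, 373, 376, 368, 370, 371, 372, 361, 362, 362, 358]
90 [402, 383, 383, 386, 375, 377, 383, 374, 383, 378, 376, 383, 354, 439, 508, 560, 588, 655, 680, 645, 566, 532, 474, 388, 304, 372, 363, 371, 366, 370, 364, 363, 361, 359, 355, 347]
100 [607, 606, 611, 610, 608, 605, 605, 581, 583, 538, 387, 350, 323
[... 2907 characters left out ...]
220, 222, 228, 249, 244, 252, 256, 259, 260, 260, 258, 262, 265, 284, 279, 269, 257, 278, 270, 266, 266, 257, 253, 253, 255, 247, 241, 240, 220, 70, 80, 129]
270 [115, 81, 85, 200, 219, 224, 225, 231, 235, 245, 247, 258, 259, 256, 263, 265, 262, 275, 281, 269, 262, 267, 264, 268, 283, 268, 258, 248, 255, 257, 238, 218, 171, 72, 80, 111]
280 [99, 84, 66, 186, 200, 206, 222, 238, 241, 249, 256, 243, 258, 272, 273, 267, 266, 268, 269, 271, 267, 270, 262, 266, 256, 258, 263, 259, 244, 240, 235, 212, 134, 70, 68, 125]
290 [103, 68, 268, 285, 281, 277, 313, 248, 241, 248, 250, 246, 256, 266, 264, 268, 270, 277, 270, 271, 271, 261, 270, 265, 263, 264, 257, 247, 270, 365, 361, 367, 368, 145, 90, 99]
```

Lateral alignment is within 0.5 mm: bar centre column about 261, bore about 260. I'll thread slowly, watching the force.

Call:
{"method": "move_arm", "body": {
  "moves": [
    {"tx": 0.005,"ty": 0.0003,"tz": -0.0005,"twist": 0,"hand": 0.0},
    {"tx": 0.005,"ty": 0,"tz": 0,"twist": 0,"hand": 0.0},
    {"tx": 0.005,"ty": 0,"tz": 0,"twist": 0,"hand": 0.0},
    {"tx": 0.004,"ty": 0,"tz": 0,"twist": 0,"hand": 0.0},
    {"tx": 0.003,"ty": 0,"tz": 0,"twist": 0,"hand": 0.0},
    {"tx": 0.003,"ty": 0,"tz": 0,"twist": 0,"hand": 0.0},
    {"tx": 0.003,"ty": 0,"tz": 0,"twist": 0,"hand": 0.0}
  ]
}}

```text
clock: 21.92
tcp_pos: [510.5, -110.9, 205.9]
orientation: [-3.139, -0.135, 0.0]
contact_force: [-0.2, 1.0, -2.6]
width: 29.5
grasp_force: 59.9
```

Call:
{"method": "move_arm", "body": {
  "moves": [
    {"tx": 0.003,"ty": 0,"tz": 0,"twist": 0,"hand": 0.0},
    {"tx": 0.003,"ty": 0,"tz": 0,"twist": 0,"hand": 0.0},
    {"tx": 0.003,"ty": 0,"tz": 0,"twist": 0,"hand": 0.0}
  ]
}}

```text
clock: 22.3
tcp_pos: [519.5, -110.2, 205.9]
orientation: [3.139, 0.135, 0.0]
contact_force: [0.2, -0.7, -3.6]
width: 29.7
grasp_force: 59.9
```

Call:
{"method": "move_arm", "body": {
  "moves": [
    {"tx": 0.003,"ty": 0,"tz": 0,"twist": 0,"hand": 0.0},
    {"tx": 0.004,"ty": 0,"tz": 0,"twist": 0,"hand": 0.0},
    {"tx": 0.004,"ty": 0,"tz": 0,"twist": 0,"hand": 0.0},
    {"tx": 0.004,"ty": 0,"tz": 0,"twist": 0,"hand": 0.0}
  ]
}}

```text
clock: 22.8
tcp_pos: [534.5, -108.8, 205.9]
orientation: [-3.139, -0.135, -0.0]
contact_force: [0.2, 0.6, -2.8]
width: 29.6
grasp_force: 59.9
```

```bash
python3 -c "
from h import *
pol(arm.sense())"
```

```text
yaw 4.92 radial 103.8 off -0.6 z 205.9 F [ 0.2  0.6 -2.8] 22.8
```

Call:
{"method": "move_arm", "body": {
  "moves": [
    {"tx": 0.005,"ty": 0,"tz": 0,"twist": 0,"hand": 0.0},
    {"tx": 0.006,"ty": 0,"tz": 0,"twist": 0,"hand": 0.0},
    {"tx": 0.006,"ty": 0,"tz": 0,"twist": 0,"hand": 0.0},
    {"tx": 0.006,"ty": 0,"tz": 0,"twist": 0,"hand": 0.0},
    {"tx": 0.005,"ty": 0,"tz": 0,"twist": 0,"hand": 0.0},
    {"tx": 0.003,"ty": 0,"tz": 0,"twist": 0,"hand": 0.0},
    {"tx": 0.002,"ty": 0,"tz": 0,"twist": 0,"hand": 0.0},
    {"tx": 0.001,"ty": 0,"tz": 0,"twist": 0,"hand": 0.0},
    {"tx": 0,"ty": 0,"tz": 0,"twist": 0,"hand": 0.0}
  ]
}}

```text
clock: 23.92
tcp_pos: [568.1, -106.0, 205.9]
orientation: [-3.139, -0.135, 0.0]
contact_force: [-0.4, -0.2, -2.9]
width: 29.2
grasp_force: 59.9
```

Call:
{"method": "move_arm", "body": {
  "moves": [
    {"tx": 0.001,"ty": 0,"tz": 0,"twist": 0,"hand": 0.0},
    {"tx": 0.001,"ty": 0,"tz": 0,"twist": 0,"hand": 0.0},
    {"tx": 0.0,"ty": 0,"tz": 0,"twist": 0,"hand": 0.0}
  ]
}}

```text
clock: 24.3
tcp_pos: [570.2, -105.8, 206.0]
orientation: [-3.139, -0.135, -0.0]
contact_force: [0.2, -0.3, -2.7]
width: 29.5
grasp_force: 59.9
```

Call:
{"method": "move_arm", "body": {
  "moves": [
    {"tx": 0.001,"ty": 0,"tz": 0,"twist": 0,"hand": 0.0},
    {"tx": 0.0005,"ty": 0,"tz": 0,"twist": 0,"hand": 0.0}
  ]
}}

```text
clock: 24.55
tcp_pos: [571.7, -105.7, 205.9]
orientation: [-3.139, -0.135, 0.0]
contact_force: [-0.0, -0.4, -4.0]
width: 29.6
grasp_force: 59.9
```

Call:
{"method": "move_arm", "body": {
  "moves": [
    {"tx": 0.0007,"ty": 0,"tz": 0,"twist": 0,"hand": 0.0},
    {"tx": 0.0007,"ty": 0,"tz": 0,"twist": 0,"hand": 0.0}
  ]
}}

```text
clock: 24.8
tcp_pos: [573.1, -105.5, 205.9]
orientation: [3.139, 0.135, 0.0]
contact_force: [0.2, -0.4, -2.3]
width: 29.4
grasp_force: 59.9
```

Call:
{"method": "move_arm", "body": {
  "moves": [
    {"tx": 0.0005,"ty": 0,"tz": 0,"twist": 0,"hand": 0.0},
    {"tx": 0.0005,"ty": 0,"tz": 0,"twist": 0,"hand": 0.0}
  ]
}}

```text
clock: 25.05
tcp_pos: [574.0, -105.4, 205.9]
orientation: [-3.139, -0.135, -0.0]
contact_force: [0.3, 0.2, -3.6]
width: 29.8
grasp_force: 59.9
```

Call:
{"method": "move_arm", "body": {
  "moves": [
    {"tx": 0.0005,"ty": 0,"tz": 0,"twist": 0,"hand": 0.0},
    {"tx": 0.0,"ty": 0,"tz": 0,"twist": 0,"hand": 0.0}
  ]
}}

```text
clock: 25.3
tcp_pos: [574.5, -105.4, 206.0]
orientation: [3.139, 0.135, 0.0]
contact_force: [-0.0, -0.0, -3.7]
width: 29.7
grasp_force: 59.9
```

Call:
{"method": "move_arm", "body": {
  "moves": [
    {"tx": 0.0005,"ty": 0,"tz": 0,"twist": 0,"hand": 0.0},
    {"tx": 0.0005,"ty": 0,"tz": 0,"twist": 0,"hand": 0.0}
  ]
}}

```text
clock: 25.55
tcp_pos: [575.3, -105.3, 205.9]
orientation: [-3.139, -0.135, 0.001]
contact_force: [-1.2, -0.1, -2.0]
width: 29.3
grasp_force: 59.9
```

Call:
{"method": "move_arm", "body": {
  "moves": [
    {"tx": 0.0005,"ty": 0,"tz": 0,"twist": 0,"hand": 0.0},
    {"tx": 0.0003,"ty": 0,"tz": 0,"twist": 0,"hand": 0.0}
  ]
}}

```text
clock: 25.8
tcp_pos: [575.4, -105.3, 205.7]
orientation: [-3.139, -0.135, 0.004]
contact_force: [-6.5, -1.4, -1.0]
width: 29.5
grasp_force: 60.0
```

```bash
python3 - <<'E'
from h import *
s=arm.sense();pol(s);im=imaging.grab_frame("wrist");cv2.imwrite("w8.png",im[:,:,::-1]);g=im.astype(int).sum(2)
for r in range(180,256,4): print(r,g[r,225:296:3].tolist())
E
```

```text
yaw 4.91 radial 62.8 off -0.5 z 205.7 F [-6.5 -1.4 -1. ] 25.8
180 [588, 589, 591, 580, 590, 572, 548, 364, 203, 504, 590, 377, 385, 358, 325, 285, 199, 262, 545, 575, 315, 314, 309, 306]
184 [604, 603, 585, 216, 199, 230, 264, 262, 268, 505, 584, 339, 386, 357, 324, 274, 258, 244, 224, 214, 186, 207, 300, 312]
188 [581, 582, 258, 197, 194, 232, 247, 273, 277, 498, 321, 337, 381, 353, 332, 271, 256, 234, 213, 182, 185, 196, 215, 311]
192 [560, 466, 217, 227, 239, 209, 206, 202, 217, 492, 307, 339, 377, 356, 320, 270, 192, 185, 203, 240, 250, 258, 180, 301]
196 [554, 635, 319, 319, 249, 263, 266, 269, 276, 489, 311, 335, 380, 355, 319, 264, 285, 282, 280, 278, 257, 324, 389, 320]
200 [576, 617, 626, 621, 249, 249, 267, 268, 219, 299, 321, 328, 381, 352, 320, 267, 286, 293, 277, 264, 255, 327, 381, 308]
204 [582, 590, 617, 609, 463, 268, 267, 281, 208, 274, 313, 336, 372, 351, 317, 266, 293, 291, 267, 265, 246, 319, 317, 275]
208 [578, 601, 622, 617, 463, 499, 535, 540, 192, 230, 268, 331, 364, 337, 313, 268, 261, 269, 267, 262, 264, 314, 328, 289]
212 [575, 584, 596, 517, 471, 513, 538
[... 621 characters left out ...]
135, 130, 122, 225, 266, 267, 295, 283, 267, 236, 128, 111, 120, 285, 310, 82, 74, 188]
236 [208, 124, 127, 560, 129, 131, 131, 141, 120, 216, 257, 277, 293, 291, 268, 228, 115, 125, 108, 113, 126, 84, 92, 184]
240 [200, 116, 176, 156, 131, 128, 132, 132, 120, 225, 259, 278, 302, 281, 263, 218, 95, 110, 123, 110, 110, 128, 94, 168]
244 [126, 114, 188, 167, 133, 123, 131, 124, 126, 121, 116, 124, 159, 109, 124, 116, 101, 94, 92, 110, 118, 162, 97, 87]
248 [132, 118, 190, 156, 141, 144, 137, 113, 114, 121, 109, 120, 106, 113, 117, 113, 103, 108, 113, 144, 140, 175, 82, 89]
252 [108, 103, 201, 185, 154, 141, 145, 152, 154, 149, 146, 124, 143, 140, 148, 157, 152, 154, 150, 134, 160, 233, 77, 88]
```

Home against the collar. I'll relax the push, then ease down.

Call:
{"method": "move_arm", "body": {
  "moves": [
    {"tx": -0.0006,"ty": 0,"tz": 0,"twist": 0,"hand": 0.0},
    {"tx": 0,"ty": 0,"tz": 0.001,"twist": 0,"hand": 0.0},
    {"tx": 0,"ty": 0,"tz": 0.001,"twist": 0,"hand": 0.0},
    {"tx": 0,"ty": 0,"tz": 0.001,"twist": 0,"hand": 0.0},
    {"tx": 0,"ty": 0,"tz": 0.001,"twist": 0,"hand": 0.0}
  ]
}}

```text
clock: 26.48
tcp_pos: [575.5, -105.5, 202.3]
orientation: [3.138, 0.135, -0.001]
contact_force: [-6.4, -0.4, 2.1]
width: 29.7
grasp_force: 60.5
```

Call:
{"method": "move_arm", "body": {
  "moves": [
    {"tx": 0,"ty": 0,"tz": 0.0007,"twist": 0,"hand": 0.0},
    {"tx": 0,"ty": 0,"tz": 0.0005,"twist": 0,"hand": 0.0}
  ]
}}

```text
clock: 26.72
tcp_pos: [575.5, -105.5, 201.9]
orientation: [3.138, 0.135, -0.001]
contact_force: [-8.0, -0.5, 4.6]
width: 29.4
grasp_force: 60.8
```

Call:
{"method": "move_arm", "body": {
  "moves": [
    {"tx": 0,"ty": 0,"tz": 0.0005,"twist": 0,"hand": 0.0},
    {"tx": 0,"ty": 0,"tz": 0,"twist": 0,"hand": 0.0}
  ]
}}

```text
clock: 26.98
tcp_pos: [575.5, -105.5, 201.7]
orientation: [3.138, 0.135, -0.0]
contact_force: [-8.6, 0.5, 5.1]
width: 29.7
grasp_force: 61.0
```

Call:
{"method": "move_arm", "body": {
  "moves": [
    {"tx": -0.0008,"ty": 0,"tz": 0,"twist": 0,"hand": 0.0},
    {"tx": 0,"ty": 0,"tz": 0,"twist": 0,"hand": 0.0}
  ]
}}

```text
clock: 27.22
tcp_pos: [575.5, -105.6, 201.9]
orientation: [3.138, 0.135, 0.003]
contact_force: [-5.4, 0.5, 4.5]
width: 29.8
grasp_force: 60.8
```

Call:
{"method": "move_arm", "body": {
  "moves": [
    {"tx": -0.0005,"ty": 0,"tz": 0,"twist": 0,"hand": 0.0},
    {"tx": 0,"ty": 0,"tz": 0,"twist": 0,"hand": 0.0}
  ]
}}

```text
clock: 27.48
tcp_pos: [575.4, -105.6, 201.6]
orientation: [3.138, 0.135, 0.005]
contact_force: [-2.3, 0.2, 5.1]
width: 29.6
grasp_force: 60.9
```

Call:
{"method": "move_arm", "body": {
  "moves": [
    {"tx": -0.0002,"ty": 0,"tz": -0.0006,"twist": 0,"hand": 0.0},
    {"tx": 0,"ty": 0,"tz": 0,"twist": 0,"hand": 0.0},
    {"tx": 0,"ty": 0,"tz": 0,"twist": 0,"hand": 0.0}
  ]
}}

```text
clock: 27.85
tcp_pos: [575.2, -105.5, 201.6]
orientation: [3.138, 0.135, 0.005]
contact_force: [1.9, 0.4, 4.8]
width: 29.3
grasp_force: 60.8
```

Call:
{"method": "move_arm", "body": {
  "moves": [
    {"tx": 0,"ty": 0,"tz": -0.0003,"twist": 0,"hand": 0.0},
    {"tx": 0,"ty": 0,"tz": 0,"twist": 0,"hand": 0.0}
  ]
}}

```text
clock: 28.1
tcp_pos: [575.0, -105.5, 201.6]
orientation: [3.138, 0.135, 0.003]
contact_force: [4.9, 0.0, 5.8]
width: 29.3
grasp_force: 60.9
```

Call:
{"method": "move_arm", "body": {
  "moves": [
    {"tx": 0.0007,"ty": 0,"tz": -0.0006,"twist": 0,"hand": 0.0},
    {"tx": 0,"ty": 0,"tz": 0,"twist": 0,"hand": 0.0}
  ]
}}

```text
clock: 28.35
tcp_pos: [575.0, -105.5, 201.7]
orientation: [3.139, 0.135, 0.0]
contact_force: [2.9, 1.2, 4.0]
width: 29.7
grasp_force: 60.8
```

Call:
{"method": "move_arm", "body": {
  "moves": [
    {"tx": 0.0004,"ty": 0,"tz": -0.0006,"twist": 0,"hand": 0.0},
    {"tx": 0,"ty": 0,"tz": 0,"twist": 0,"hand": 0.0}
  ]
}}

```text
clock: 28.6
tcp_pos: [575.0, -105.4, 202.0]
orientation: [-3.139, -0.135, 0.001]
contact_force: [2.5, 0.1, 2.9]
width: 29.2
grasp_force: 60.7
```

Call:
{"method": "move_arm", "body": {
  "moves": [
    {"tx": 0.0008,"ty": 0,"tz": -0.0006,"twist": 0,"hand": 0.0},
    {"tx": 0,"ty": 0,"tz": -0.0004,"twist": 0,"hand": 0.0},
    {"tx": 0,"ty": 0,"tz": 0,"twist": 0,"hand": 0.0}
  ]
}}

```text
clock: 28.98
tcp_pos: [575.2, -105.3, 202.5]
orientation: [-3.138, -0.135, 0.004]
contact_force: [-0.4, -0.3, 0.1]
width: 30.0
grasp_force: 60.4
```

Call:
{"method": "move_arm", "body": {
  "moves": [
    {"tx": 0.0006,"ty": 0,"tz": 0,"twist": 0,"hand": 0.0},
    {"tx": 0,"ty": 0,"tz": 0,"twist": 0,"hand": 0.0}
  ]
}}

```text
clock: 29.22
tcp_pos: [575.3, -105.2, 202.5]
orientation: [-3.138, -0.135, 0.006]
contact_force: [-5.9, -2.1, 0.6]
width: 29.5
grasp_force: 60.4
```

Call:
{"method": "move_arm", "body": {
  "moves": [
    {"tx": -0.0004,"ty": 0,"tz": 0,"twist": 0,"hand": 0.0},
    {"tx": 0,"ty": 0,"tz": 0,"twist": 0,"hand": 0.031},
    {"tx": 0,"ty": 0,"tz": 0,"twist": 0,"hand": 0.034},
    {"tx": 0,"ty": 0,"tz": 0,"twist": 0,"hand": 0.038},
    {"tx": 0,"ty": 0,"tz": 0,"twist": 0,"hand": 0.042},
    {"tx": 0,"ty": 0,"tz": 0,"twist": 0,"hand": 0.046},
    {"tx": 0,"ty": 0,"tz": 0,"twist": 0,"hand": 0.046}
  ]
}}

```text
clock: 30.1
tcp_pos: [576.3, -105.3, 203.4]
orientation: [3.139, 0.135, 0.0]
contact_force: [1.2, 0.3, 0.9]
width: 45.8
grasp_force: 0.0
```

```bash
python3 - <<'E'
from h import *
im=imaging.grab_frame("wrist");pol(arm.sense());cv2.imwrite("w9.png",im[:,:,::-1]);g=im.astype(int).sum(2)
for r in range(200,280,5): print(r,g[r,216:310:3].tolist())
E
```

```text
yaw 4.92 radial 61.9 off -0.5 z 203.4 F [-0.7  0.  -0.3] 30.15
200 [579, 572, 576, 569, 592, 314, 311, 246, 258, 263, 263, 219, 505, 304, 340, 377, 346, 314, 269, 285, 288, 285, 261, 253, 321, 319, 308, 306, 371, 596, 625, 620]
205 [582, 576, 576, 583, 583, 608, 606, 461, 502, 523, 273, 207, 267, 309, 326, 374, 353, 323, 274, 280, 295, 263, 264, 249, 316, 310, 288, 306, 363, 367, 359, 360]
210 [578, 581, 573, 580, 580, 623, 613, 458, 508, 517, 559, 189, 256, 311, 333, 373, 349, 328, 270, 227, 284, 272, 259, 266, 309, 324, 296, 292, 341, 353, 341, 358]
215 [582, 579, 580, 586, 580, 578, 586, 516, 511, 545, 546, 210, 236, 265, 283, 310, 290, 277, 239, 185, 271, 268, 277, 270, 293, 288, 287, 344, 346, 342, 349, 343]
220 [598, 571, 559, 575, 561, 565, 569, 567, 573, 572, 381, 180, 231, 261, 277, 303, 295, 273, 234, 188, 288, 285, 287, 292, 290, 293, 301, 347, 346, 348, 351, 352]
225 [606, 601, 607, 601, 579, 570, 563, 562, 558, 560, 240, 183, 223, 266, 276, 307, 288, 275, 244, 174, 278, 289, 287, 285, 290, 339, 345, 346, 341, 343, 343, 350]
230 [152, 593, 611, 600, 603, 603, 628, 627, 62
[... 881 characters left out ...]
1, 144, 141, 235, 301, 337, 342, 218, 103, 95, 93]
260 [114, 479, 627, 624, 627, 217, 231, 244, 225, 167, 158, 163, 149, 157, 167, 173, 160, 177, 166, 161, 155, 162, 259, 253, 231, 350, 353, 356, 287, 77, 88, 65]
265 [108, 605, 615, 617, 622, 207, 230, 263, 255, 266, 269, 259, 281, 278, 287, 272, 297, 281, 280, 283, 278, 267, 258, 249, 233, 373, 370, 361, 372, 73, 75, 85]
270 [133, 632, 634, 631, 633, 208, 235, 238, 247, 251, 266, 269, 283, 287, 273, 290, 289, 283, 280, 280, 270, 275, 255, 255, 234, 356, 364, 363, 361, 147, 71, 66]
275 [613, 631, 631, 633, 632, 202, 231, 235, 251, 258, 267, 274, 278, 291, 287, 287, 279, 278, 298, 286, 286, 263, 261, 255, 221, 369, 381, 378, 380, 381, 66, 75]
```

Call:
{"method": "move_arm", "body": {
  "moves": [
    {"tx": 0,"ty": 0.0003,"tz": -0.006,"twist": 0,"hand": 0.048},
    {"tx": 0,"ty": 0,"tz": -0.01,"twist": 0,"hand": 0.048},
    {"tx": 0,"ty": 0,"tz": -0.012,"twist": 0,"hand": 0.048},
    {"tx": 0,"ty": 0,"tz": -0.02,"twist": 0,"hand": 0.048},
    {"tx": 0,"ty": 0,"tz": -0.03,"twist": 0,"hand": 0.048},
    {"tx": 0,"ty": 0,"tz": -0.04,"twist": 0,"hand": 0.048},
    {"tx": -0.04,"ty": 0,"tz": -0.03,"twist": 0,"hand": 0.048},
    {"tx": -0.05,"ty": 0,"tz": -0.02,"twist": 0,"hand": 0.048},
    {"tx": -0.04,"ty": 0,"tz": 0,"twist": 0,"hand": 0.048},
    {"tx": 0,"ty": 0,"tz": 0,"twist": 0,"hand": 0.048}
  ]
}}

```text
clock: 31.4
tcp_pos: [445.5, -116.8, 373.1]
orientation: [3.137, 0.132, 0.004]
contact_force: [-0.3, 0.4, -0.1]
width: 48.0
grasp_force: 0.0
```

```bash
python3 - <<'E'
from h import *
s=arm.sense();pol(s);im=imaging.grab_frame("wrist");np.save("wA.npy",[s["tcp_pos"],s["orientation"]]);cv2.imwrite("wA.png",im[:,:,::-1]);c=saved("wA.npy");g=im.astype(int).sum(2)
e=np.array([-np.cos(np.radians(4.9)),-np.sin(np.radians(4.9)),0]);n=np.array([-e[1],e[0],0])
A=np.array([638,-100.5,0])
# predictions: eye top at outer end, inner end (z=center-6+16), ball, tongue tip
P=[A+e*r+n*w+[0,0,z] for r,w,z in((75,0,235),(55,0,235),(75,16,219),(75,-16,219),(115,0,225),(130,0,12),(76,0,85))]
print(proj(c,P).round(1).tolist())
u=proj(c,[A+e*65+[0,0,235]])[0].astype(int);print(u)
for r in range(max(0,u[1]-30),u[1]+50,4): print(r,g[r,u[0]-36:u[0]+37:3].tolist())
E
```

```text
yaw 4.83 radial 193.2 off 0.1 z 373.1 F [-0.3  0.4 -0.1] 31.4
[[258.5, 59.3], [258.4, 35.4], [274.6, 62.1], [242.3, 62.1], [258.6, 104.3], [258.7, 115.7], [258.6, 78.3]]
[258  47]
17 [161, 155, 163, 174, 165, 151, 163, 164, 167, 157, 167, 426, 556, 505, 280, 288, 282, 283, 291, 167, 160, 166, 163, 152, 161]
21 [138, 169, 164, 164, 166, 165, 165, 154, 175, 182, 157, 420, 549, 505, 274, 166, 168, 174, 169, 165, 167, 170, 165, 161, 124]
25 [136, 174, 170, 168, 164, 178, 159, 157, 159, 182, 147, 413, 548, 506, 276, 181, 181, 166, 148, 171, 173, 170, 165, 165, 138]
29 [137, 167, 166, 171, 167, 158, 170, 177, 169, 185, 268, 344, 376, 345, 267, 198, 171, 180, 175, 182, 170, 165, 173, 148, 147]
33 [147, 163, 167, 171, 183, 169, 180, 189, 157, 239, 256, 271, 305, 297, 257, 232, 184, 191, 308, 297, 300, 299, 186, 144, 247]
37 [143, 181, 173, 173, 179, 179, 299, 319, 262, 437, 517, 544, 605, 581, 522, 472, 342, 213, 302, 296, 298, 297, 148, 151, 253]
41 [178, 169, 167, 145, 132, 145, 298, 285, 430, 497, 522, 579, 598, 579, 539, 487, 424, 316, 266, 254, 294, 269, 146, 154, 254]
45 [284, 152, 153
[... 959 characters left out ...]
 300, 202, 196, 222, 225, 194, 210, 177, 302, 310, 528]
77 [565, 564, 562, 568, 559, 532, 341, 321, 315, 313, 271, 391, 573, 525, 293, 178, 178, 184, 241, 258, 315, 319, 314, 306, 536]
81 [566, 567, 561, 565, 561, 566, 562, 535, 449, 244, 266, 394, 573, 515, 292, 273, 246, 531, 557, 554, 554, 550, 353, 330, 536]
85 [562, 558, 545, 558, 560, 558, 557, 525, 527, 517, 522, 391, 565, 527, 296, 513, 528, 563, 555, 551, 552, 561, 345, 329, 548]
89 [555, 559, 571, 561, 564, 566, 564, 564, 526, 522, 532, 401, 569, 526, 296, 510, 519, 549, 544, 551, 550, 550, 329, 319, 554]
93 [536, 536, 534, 538, 537, 549, 558, 556, 564, 530, 525, 391, 574, 523, 301, 552, 558, 552, 558, 557, 555, 552, 322, 320, 507]
```

The eye sits against the collar (rows 36–60, predicted 35–59). The branch hides the tongue beneath it, so they are aligned, and the arm is clear. Handing in.

```bash
python3 -c "
from plant import arm
print(arm.job_done())"
```

```text
the job is handed in; nothing more can be done
None
```

The tree's empty branch points out over the tongue (within about 1°), and the connecting rod hangs on it, home against the collar and released. I handed the job in at about 31 s on the robot's clock, with the arm clear; no verdict came back.

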